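# Free and pack the pharmacy delivery tote

### The arm

A 6-joint arm with a two-finger parallel gripper is mounted at the origin on the work surface. World frame = base frame: x ahead of the robot, y to its left, z up, the work surface at z = 0. Lengths are in m, angles in rad, forces in N, time in s.
With the tool pointing down it reaches from about 0.35 to 0.875 m from the base axis. Payload 15.5 kg.
Tool frame: the origin (TCP) lies on the front face of the gripper's body, between the roots of the fingers; the fingertips stand 73 mm ahead of it and the grasp point (between the pads) lies 54 mm ahead of it (env.grasp_offset is the distance from the TCP to the grasp point, in m); x points along the fingers, y is the direction in which the jaws open and shut, and the axes are right-handed (so a half turn about x gives the same grasp; the last joint's range is limited). The gripper opens to 85 mm and grips with 20 to 120 N. Pads are 22 mm wide; open, the fingers measure 114 mm over their backs; the gripper's body (76 mm by 85 mm) begins 54 mm behind the grasp point. The pads swing forward as they close: fully open they stand 13 mm farther back than shut.
Start: joints at [-1.417, 0.494, 1.345, -0, 1.302, -0.096], TCP at [0.155, -0.606, 0.304] pointing down, gripper open.
Joint ranges: [-2.91, 2.91], [-0.82, 2.16], [0.22, 2.67], [-1.22, 4.37], [0.12, 2.79], [-3.08, 3.08]. Speed limits (rad/s): [1.89, 1.89, 2.57, 3.01, 3.01, 3.01].

### API

Orientations are given as [roll, pitch, yaw] about the fixed x, y, z axes, in that order (R = Rz(yaw) Ry(pitch) Rx(roll)).
In Python, from workcell import readout, imaging, env, models gives the robot as it stands. The module is installed in compiled form; this text tells all that it offers.
- The arm moves only by the shell command python3 -m handwheel 'ROWS' [FORCE]. ROWS is a JSON object of lists of equal length, an entry for each row: "twist": the turn, a rotation vector about the tool's x, y, z in degrees, a list of three; "delta_pos": the shift along the tool's x, y, z in cm, a list of three; "claw": the opening, from 0 (shut) to 1 (fully open). In form: {"twist": [[wx, wy, wz], ...], "delta_pos": [[dx, dy, dz], ...], "claw": [claw, ...]}. A call has 1 to 12 rows; each row is the pose to reach, as a shift and turn from the pose commanded when the call began, along the tool's axes at that moment; what a row does not reach only later rows make up. A row lasts 1/8 s, in which the tool goes at most 62.5 mm and 10.7 degrees, less where a joint would pass 70% of its speed; a pose out of reach is approached as far as the arm can. A call with a gripper value outside its range is refused whole. The fingers move at their own pace and stop on an object; FORCE is the grip in N (left out, the last holds). Time passes only in rows, so rows that repeat a pose let the fingers close. It gives the time, the measured TCP pose, the force and the opening at its end, in the units of the state.
- readout.get_obs(): the state, without advancing time (a new reading comes with each control period).
- imaging.camera(name): name is "scene" or "top" or "wrist"; returns the picture (400x640x3 uint8, blue, green, red); there is no depth.
- imaging.calibration(name): a dict with "fx", "fy", "cx", "cy" (pixels), "world_from_camera" (4x4, takes a point from camera to world coordinates). Camera axes: x right, y down, z forward; pixel columns grow to the right and rows downward; lengths in m; the calibration is good to about 2 mm. The wrist camera is an equidistant fisheye: a pixel r from the principal point sees the ray r / f radians off the axis. A picture is of the moment at which its call begins: read the wrist's pose just before it. calibration takes no time and is no camera call; for the wrist camera it gives the pose at the moment of the call.
- env.finish_job(): hands the job in, once; it reports no verdict.
Trained networks look in the newest picture that a camera, given by its name, has taken for a name from the list of things; names that differ only in an ending like _2 or _b are one class to them, and where a whole thing is asked for, a point or a joint stands for the part that bears it (a point fixed in the world has none). Each returns a list of dicts, best first, with "score" (0 to 1); they miss things now and then, are a little off and sometimes report something else, mostly with a low value. They report only what shows in the picture. A call takes as long as a camera call. They do not tell look-alikes from the thing itself.
- models.look_for(target, camera): "at" ([column, row] in pixels, amid what is visible of it).
- models.landmark_of(target, camera): "at" ([column, row] in pixels: a listed point, or the origin of a listed thing).
The state is a dict: "time": time; "joint_pos": joint angles; "qvel": joint speeds; "effort": joint torques, N m; "tool_pos": TCP position; "ee_rot": TCP orientation; "contact_force": force on the tool from outside, world axes, zero at the start; "ft_torque": the same for the moment, N m; "width": finger opening in m.
Only numpy, scipy, OpenCV 4.12 (cv2) and the standard library are available. Lean on these libraries where they do the work, as an engineer would, in place of code of your own. Each camera call takes 0.05 s, during which the arm holds its last target.

### The job

Two cardboard packs have been left on the lid of the teal delivery tote: first move both into the white returns tray, flat on their undersides as they lie now. Then swing the lid up by its steel bar until it stands upright by itself, and load everything from the dark grey mat: bottles upright in the blue-floored compartment, medicine cartons the way up they stand now in the orange-floored one. When all is loaded, swing the lid fully shut; leave the other things on the bench where they are.

Things in the scene. Friction and masses are not known exactly. Their poses are not given: they have to be found in the camera images.
- tote: teal tote fixed to the bench, 200 (x) x 300 (y) x 80 high, walls and floor 5 thick; origin: centre of its underside, z up. A 4 thick divider along x at y = 0, its top at z = 55, makes two compartments, each 190 x 143 inside: the one at +y (left from the robot) has a blue floor, for bottles; the one at -y an orange floor, for cartons. Each holds two items, one behind the other in x
- lid (a joint): hinge of the tote's dark teal lid (200 x 300 x 6, 0.25 kg; shut, its underside is at tote z = 80, top at 86), in rad: 0 = fully shut, 1.57 = upright, stop at 1.9. The axis is parallel to the tote's y, on the far (+x) rim. Stiff hinge: the lid stays at any angle; moving it takes about 3 N at the bar
- lid_hinge (a point): point on the hinge axis, middle of the far rim: tote x = 100, y = 0, z = 83
- lid_bar (a point): middle of the lid's steel handle bar: round, 10 diameter, 110 long, parallel to the tote's y, in the plane of the lid, 250 from the hinge axis, 50 ahead of the lid's front edge (rods at its ends join it). Lid shut: at tote x = -150, z = 83. It can be pinched from above at any lid angle and turns in the fingers
- tray: white returns tray fixed to the bench, 270 (x) by 190 (y), floor 5 thick, walls 5 thick and 25 high; origin at the centre of its underside
- mat: dark grey mat fixed to the bench, 280 (x) by 200 (y), 2 thick, on which the items to pack stand; origin at the centre of its underside
- pack1: brown cardboard shelf pack with a white paper patch, 120 (x) by 55 (y) by 60 high, 0.3 kg; origin at the centre of its underside; starts on the lid
- pack2: brown cardboard shelf pack with a white paper patch, 120 (x) by 55 (y) by 60 high, 0.3 kg; origin at the centre of its underside; starts on the lid
- bottle1: white round medicine bottle with lilac band and blue cap, 62 diameter, straight side up to 48, 70 tall in all; origin at the centre of its underside, z up; may be absent
- bottle2: white round medicine bottle with lilac band and blue cap, 62 diameter, straight side up to 48, 70 tall in all; origin at the centre of its underside, z up; may be absent
- carton1: white and orange medicine carton, 80 (x) by 50 (y) by 50 high; origin at the centre of its underside, z up; may be absent
- carton2: white and orange medicine carton, 80 (x) by 50 (y) by 50 high; origin at the centre of its underside, z up; may be absent
- amber: bystander: amber glass bottle, 60 diameter, 110 tall; origin under its centre
- pilljar: bystander: white jar with green cap, 70 diameter, 90 tall; origin under its centre
- counter: bystander: empty green tablet-counting tray, 90 by 140 by 18; origin under its centre
Mind the look-alikes: they are no part of the job. Leave any pink or yellow look-alike of the carton2 alone.

How it is judged:
On the way, in this order (a step that is already met when the one before it is completed fails the run):
1. both packs lie in the returns tray, the lid still shut (x of pack1 in the frame of tray between -0.125 and 0.125 m and y of pack1 in the frame of tray between -0.085 and 0.085 m and z of pack1 in the frame of tray between -0.01 and 0.015 m and angle between each of pack1, pack2's own z axis and vertical below 0.2 rad and linear speed of each of pack1, pack2 below 0.03 m/s and x of pack2 in the frame of tray between -0.125 and 0.125 m and y of pack2 in the frame of tray between -0.085 and 0.085 m and z of pack2 in the frame of tray between -0.01 and 0.015 m and value of joint lid below 0.15 rad), for 0.2 s.
2. the lid stands open by itself, upright or past it (above 1.4 rad) (value of joint lid above 1.4 rad and contact force between the fingers and lid below 0.5 N), for 0.3 s.
3. every bottle stands in the blue compartment and every carton in the orange one, the lid still open (above 1.2 rad) (x of bottle1 in the frame of tote between -0.095 and 0.095 m and y of bottle1 in the frame of tote between 0.004 and 0.145 m and z of bottle1 in the frame of tote between -0.01 and 0.017 m and angle between each of bottle1, carton1, bottle2, carton2's own z axis and vertical below 0.2 rad and linear speed of each of bottle1, carton1, bottle2, carton2 below 0.03 m/s and x of carton1 in the frame of tote between -0.095 and 0.095 m and y of carton1 in the frame of tote between -0.145 and -0.004 m and z of carton1 in the frame of tote between -0.01 and 0.017 m and x of bottle2 in the frame of tote between -0.095 and 0.095 m and y of bottle2 in the frame of tote between 0.004 and 0.145 m and z of bottle2 in the frame of tote between -0.01 and 0.017 m and x of carton2 in the frame of tote between -0.095 and 0.095 m and y of carton2 in the frame of tote between -0.145 and -0.004 m and z of carton2 in the frame of tote between -0.01 and 0.017 m and value of joint lid above 1.2 rad), for 0.2 s.
At the end, for the whole second after the job is handed in: Both packs lie at rest on their undersides in the returns tray, every bottle present stands upright (within 0.2 rad) on the floor of the blue compartment and every carton present on the floor of the orange one, and the lid is fully shut (within 0.05 rad) (x of pack1 in the frame of tray between -0.125 and 0.125 m and y of pack1 in the frame of tray between -0.085 and 0.085 m and z of pack1 in the frame of tray between -0.01 and 0.015 m and angle between each of pack1, pack2, bottle1, carton1, bottle2, carton2's own z axis and vertical below 0.2 rad and linear speed of each of pack1, pack2, bottle1, carton1, bottle2, carton2 below 0.03 m/s and x of pack2 in the frame of tray between -0.125 and 0.125 m and y of pack2 in the frame of tray between -0.085 and 0.085 m and z of pack2 in the frame of tray between -0.01 and 0.015 m and x of bottle1 in the frame of tote between -0.095 and 0.095 m and y of bottle1 in the frame of tote between 0.004 and 0.145 m and z of bottle1 in the frame of tote between -0.01 and 0.017 m and x of carton1 in the frame of tote between -0.095 and 0.095 m and y of carton1 in the frame of tote between -0.145 and -0.004 m and z of carton1 in the frame of tote between -0.01 and 0.017 m and x of bottle2 in the frame of tote between -0.095 and 0.095 m and y of bottle2 in the frame of tote between 0.004 and 0.145 m and z of bottle2 in the frame of tote between -0.01 and 0.017 m and x of carton2 in the frame of tote between -0.095 and 0.095 m and y of carton2 in the frame of tote between -0.145 and -0.004 m and z of carton2 in the frame of tote between -0.01 and 0.017 m and value of joint lid below 0.05 rad and velocity of joint lid between -0.05 and 0.05 rad/s); the robot touches nothing.
It fails at once if the amber bottle, the jar or the counting tray is pushed more than 30 mm or tipped over (distance of any of amber, pilljar, counter from where it was at the start of the episode above 0.03 m or angle between any of amber, pilljar, counter's own z axis and vertical above 0.5 rad).
It fails at once if the lid is raised while a pack still lies on it (value of joint lid above 0.2 rad and ((z of pack1 in the frame of tote above 0.07 m and contact force between pack1 and lid above 0.3 N) or (z of pack2 in the frame of tote above 0.07 m and contact force between pack2 and lid above 0.3 N))).
Of bottle1, bottle2, carton1, carton2 only 2 to 4 are there at a start; the rules pass over those that are not, and their reading is None.
At some moment in a run one of bottle1, bottle2, carton1, carton2 may be knocked a few centimetres aside while the robot is not near it.
It also fails if it takes over 210 s, if anything falls off the work surface, if the arm or the gripper's body presses on something with over 40 N, if the wrist force passes 120 N, or if a joint passes its speed limit or range.

## Working session

There is one attempt and no reset: what is moved stays moved. The work goes in short steps, Python scripts to look and compute and a shell command to move; the robot and the scene stay as the last step left them, time stands still between calls to the robot, and variables do not carry over. Pictures are saved under pics/ and viewed, and the job is handed in when it is done.

```bash
mkdir -p pics; ls; cat > h.py <<'E'
import numpy as np,cv2,json
from workcell import readout, imaging, env, models
from scipy.spatial.transform import Rotation as Ro
def save(name,fn):
    im=imaging.camera(name); cv2.imwrite('pics/'+fn,im); return im
def ray(cam,px):
    c=imaging.calibration(cam); T=np.array(c['world_from_camera'])
    u=(px[0]-c['cx'])/c['fx']; v=(px[1]-c['cy'])/c['fy']
    if cam=='wrist':
        r=np.hypot(u,v); d=np.array([u/r*np.sin(r),v/r*np.sin(r),np.cos(r)]) if r>1e-9 else np.array([0,0,1.])
    else: d=np.array([u,v,1.])
    return T[:3,3],T[:3,:3]@d
def atz(cam,px,z):
    o,d=ray(cam,px); return o+d*(z-o[2])/d[2]
def proj(cam,p):
    c=imaging.calibration(cam); T=np.linalg.inv(np.array(c['world_from_camera'])); q=T[:3,:3]@np.array(p)+T[:3,3]
    if cam=='wrist':
        r=np.hypot(q[0],q[1]); th=np.arctan2(r,q[2]); q=np.array([q[0]/r*th,q[1]/r*th,1])
    return np.array([c['fx']*q[0]/q[2]+c['cx'],c['fy']*q[1]/q[2]+c['cy']])
E
python3 - <<'E'
from h import *
print(readout.get_obs())
for n in ['scene','top','wrist']:
    save(n,n+'0.png'); c=imaging.calibration(n); print(n,{k:np.round(v,3).tolist() for k,v in c.items()})
E
```

```text
pics
{'time': 0.0, 'joint_pos': array([-1.41649315e+00,  4.94146189e-01,  1.34616060e+00, -8.25338405e-06,
        1.30248551e+00, -9.55088265e-02]), 'qvel': array([ 0.00028046, -0.00085358,  0.00072185, -0.0009336 , -0.00139433,
        0.00169381]), 'effort': array([-1.37409788e-03, -8.82169461e+01, -3.83871102e+01, -1.29973100e-04,
        1.02023224e-02,  3.99559958e-07]), 'tool_pos': array([ 0.15446554, -0.60531874,  0.30331322]), 'ee_rot': array([-1.65967377,  1.56959665,  1.73173308]), 'contact_force': array([-0.15912203,  0.266611  ,  0.05022058]), 'ft_torque': array([-0.01364978,  0.0558851 ,  0.01707927]), 'width': 0.08571536332766945}
scene {'fx': 457.114, 'fy': 457.114, 'cx': 322.414, 'cy': 197.739, 'world_from_camera': [[-0.741, 0.379, -0.555, 1.327], [0.672, 0.429, -0.604, 0.94], [0.009, -0.82, -0.573, 0.97], [0.0, 0.0, 0.0, 1.0]]}
top {'fx': 362.255, 'fy': 362.255, 'cx': 320.171, 'cy': 193.789, 'world_from_camera': [[-0.022, -0.99, 0.142, 0.343], [-0.999, 0.026, 0.025, -0.011], [-0.029, -0.142, -0.99, 1.122], [0.0, 0.0, 0.0, 1.0]]}
wrist {'fx': 309.707, 'fy': 309.707, 'cx': 320.264, 'cy': 198.033, 'world_from_camera': [[0.247, -0.916, -0.315, 0.236], [-0.969, -0.234, -0.079, -0.585], [-0.002, 0.325, -0.946, 0.373], [0.0, 0.0, 0.0, 1.0]]}
```

View pics/top0.png

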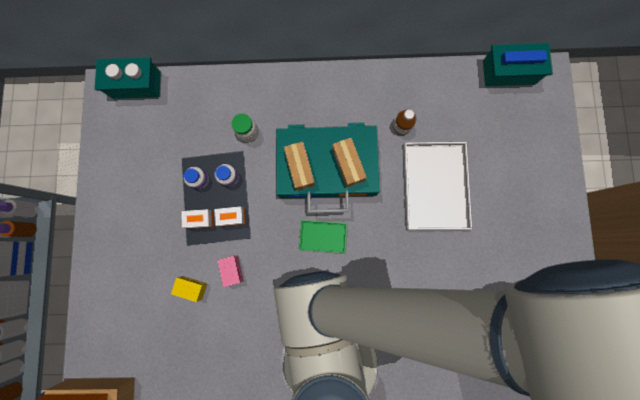

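View pics/scene0.png

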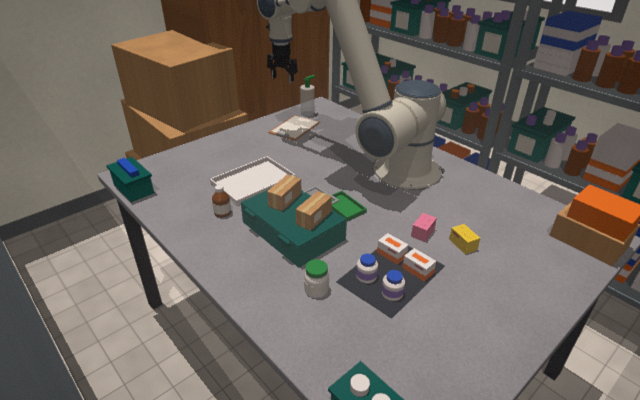

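View pics/wrist0.png

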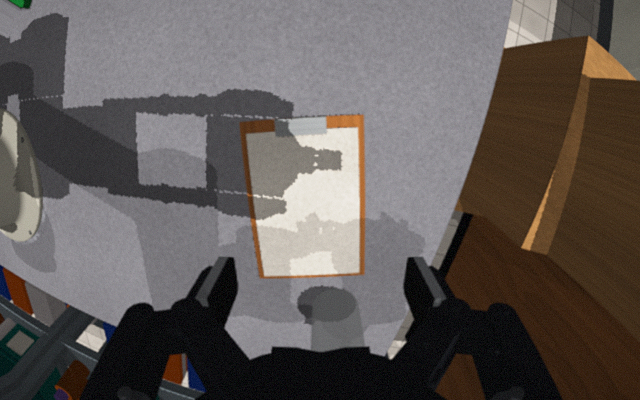

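```bash
python3 - <<'E'
from h import *
im=cv2.imread('pics/top0.png')
cv2.imwrite('pics/t1.png',cv2.resize(im[105:265,270:480],None,fx=3.8,fy=3.7,interpolation=cv2.INTER_CUBIC)[:600])
cv2.imwrite('pics/t2.png',cv2.resize(im[140:310,160:270],None,fx=3.5,fy=3.5,interpolation=cv2.INTER_CUBIC))
imaging.camera('top')
for n in ['tote','lid_bar','lid_hinge','tray','mat','pack1','bottle1','carton1','amber','pilljar','counter']:
    print(n,[(np.round(d['at'],1).tolist(),round(d['score'],2)) for d in models.landmark_of(n,'top')][:4])
print(readout.get_obs()['time'])
E
```

```text
tote [([325.7, 167.0], 0.57)]
lid_bar [([326.4, 210.7], 0.64)]
lid_hinge [([323.4, 129.0], 0.95)]
tray [([433.6, 184.0], 0.79)]
mat [([216.8, 195.8], 0.64), ([232.1, 214.5], 0.21)]
pack1 [([296.6, 165.1], 0.96), ([351.6, 165.9], 0.82), ([326.8, 209.3], 0.7), ([232.2, 175.3], 0.18)]
bottle1 [([229.6, 176.7], 0.79), ([201.7, 179.9], 0.77)]
carton1 [([230.4, 217.7], 0.98), ([199.3, 219.9], 0.72), ([235.1, 268.2], 0.66), ([188.6, 285.9], 0.57)]
amber []
pilljar [([249.3, 131.0], 0.9), ([324.3, 236.4], 0.23)]
counter [([326.5, 238.9], 0.56), ([402.0, 128.7], 0.22)]
0.75
```

View pics/t1.png

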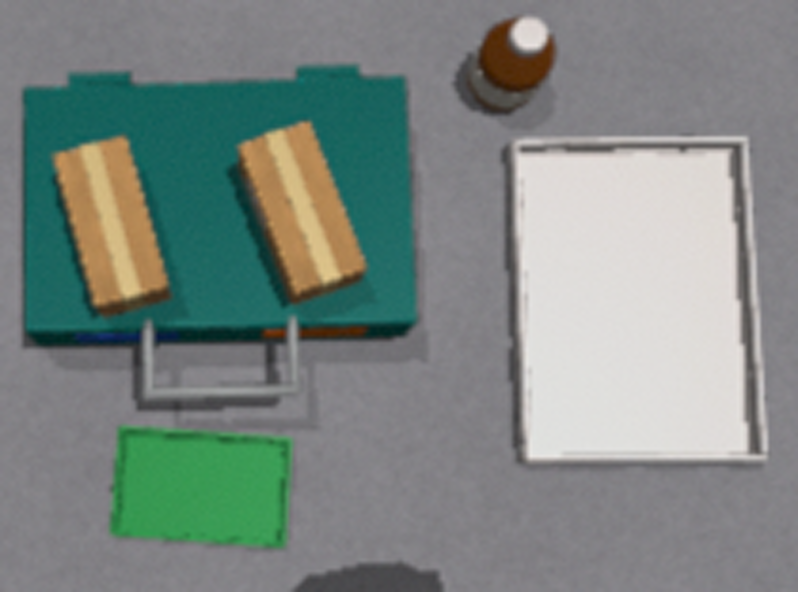

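View pics/t2.png

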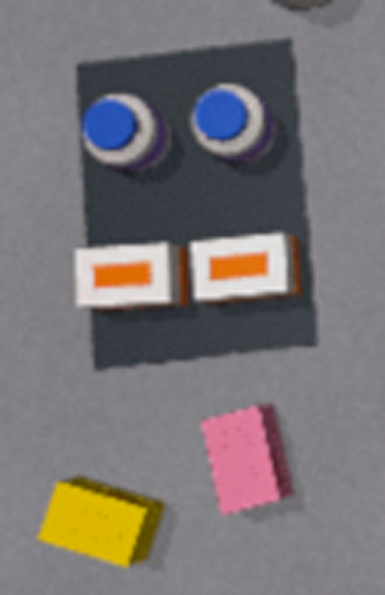

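```bash
python3 - <<'E'
from h import *
im=cv2.imread('pics/top0.png').astype(int)
def cp(c): return (270+c[0]/3.8,105+c[1]/3.7)
def rect(pts,z):
    P=np.array([atz('top',p,z)[:2] for p in pts])
    (c,s,a)=cv2.minAreaRect((P*1000).astype(np.float32)); print('  c',np.round(c,0),'s',np.round(s,0),'a',round(a,1))
# packs' top faces
for nm,q in {'pL':[(55,156),(127,137),(169,287),(100,303)],'pR':[(238,146),(312,122),(365,268),(292,292)]}.items():
    print(nm); rect([cp(c) for c in q],.146)
print('tote lid'); rect([cp(c) for c in [(24,88),(405,78),(415,320),(27,330)]],.086)
print('bar',atz('top',cp((148,392)),.083),atz('top',cp((295,388)),.083))
print('tray'); rect([cp(c) for c in [(512,140),(746,137),(767,458),(522,462)]],.025)
print('counter'); rect([cp(c) for c in [(120,428),(291,437),(284,547),(111,536)]],.018)
c2=lambda c:(160+c[0]/3.5,140+c[1]/3.5)
print('mat'); rect([c2(c) for c in [(77,64),(291,40),(317,345),(95,370)]],.002)
for n,c in dict(bA=(110,124),bB=(221,114)).items(): print(n,atz('top',c2(c),.07))
for n,q in dict(cA=[(76,249),(169,242),(172,301),(78,308)],cB=[(189,241),(286,234),(292,295),(191,301)]).items(): print(n); rect([c2(c) for c in q],.05)
print('amber',atz('top',cp((530,35)),.11),'pill',atz('top',(243,124),.09))
o=readout.get_obs(); print(o['tool_pos'],o['ee_rot']); print(Ro.from_euler('xyz',o['ee_rot']).as_matrix().round(3))
E
```

```text
pL
  c [566.  69.] s [119.  55.] a 13.9
pR
  c [573. -69.] s [118.  57.] a 17.2
tote lid
  c [592.  -7.] s [298. 197.] a 89.8
bar [0.44342332 0.04868763 0.083     ] [ 0.44374092 -0.06268265  0.083     ]
tray
  c [ 517. -340.] s [191. 269.] a 89.0
counter
  c [371.  11.] s [138.  89.] a 85.1
mat
  c [501. 347.] s [280. 198.] a 5.1
bA [0.55999464 0.39903202 0.07      ]
bB [0.56599781 0.30364885 0.07      ]
cA
  c [432. 391.] s [51. 82.] a 2.9
cB
  c [436. 291.] s [52. 87.] a 2.7
amber [ 0.71360927 -0.24911404  0.11      ] pill [0.70766707 0.24034204 0.09      ]
[ 0.15449939 -0.60559068  0.30388562] [ 1.28413564  1.57078573 -1.6076629 ]
[[-0.     0.247 -0.969]
 [-0.    -0.969 -0.247]
 [-1.     0.     0.   ]]
```

```bash
cat >> h.py <<'E'
def go(x,y,ztcp,az):
    """az: azimuth (deg) of camera side (-tool z); prints delta in tool axes cm and twist deg; mm inputs"""
    o=readout.get_obs(); R=Ro.from_euler('xyz',o['ee_rot']).as_matrix(); a=np.radians(az)
    zt=-np.array([np.cos(a),np.sin(a),0]); xt=np.array([0,0,-1.]); Rt=np.c_[xt,np.cross(zt,xt),zt]
    d=R.T@(np.array([x,y,ztcp])/1000-o['tool_pos'])*100; w=np.degrees(Ro.from_matrix(R.T@Rt).as_rotvec())
    ca=np.degrees(np.arctan2(-R[1,2],-R[0,2]))
    print('t',round(o['time'],2),'tcp',o['tool_pos'].round(4),'az',ca.round(1),'w',o['width'].round(4),'j1,6',np.degrees(o['joint_pos'][[0,5]]).round(),'F',o['contact_force'].round(1)); print('delta',d.round(2),'twist',w.round(1))
E
python3 -c "
from h import *
go(566,69,304,14)"
```

```text
Traceback (most recent call last):
  File "h.py", line 26, in go
    print('t',round(o['time'],2),'tcp',o['tool_pos'].round(4),'az',ca.round(1),'w',o['width'].round(4),'j1,6',np.degrees(o['joint_pos'][[0,5]]).round(),'F',o['contact_force'].round(1)); print('delta',d.round(2),'twist',w.round(1))
                                                                                   ^^^^^^^^^^^^^^^^
AttributeError: 'float' object has no attribute 'round'
```

```bash
sed -i "s/o\['width'\].round(4)/round(o['width'],4)/" h.py
python3 -c "
from h import *
go(566,69,304,14)"
```

```text
t 0.75 tcp [ 0.1545 -0.6056  0.3039] az 14.3 w 0.0855 j1,6 [-81.  -5.] F [-0.4 -0.6 -0.6]
delta [-1.000e-02 -5.519e+01 -5.655e+01] twist [ 0.3  0.  -0. ]
```

```bash
python3 -m handwheel '{"twist":[[0,0,0],[0,0,0],[0,0,0],[0,0,0],[0,0,0],[0,0,0],[0,0,0],[0,0,0],[0,0,0],[0,0,0],[0,0,0],[0,0,0]],"delta_pos":[[0,-5,-5],[0,-10,-10],[0,-15,-15],[0,-20,-20],[0,-25,-25],[0,-30,-30],[0,-35,-35],[0,-40,-40],[0,-45,-45],[0,-50,-51],[0,-55.2,-56.5],[0,-55.2,-56.5]],"claw":[1,1,1,1,1,1,1,1,1,1,1,1]}' 40
python3 -c "
from h import *
go(566,69,180,14)
save('top','top1.png'); save('wrist','w1.png')"
```

```text
time: 2.25
tool_pos: [0.5447, 0.0374, 0.3041]
ee_rot: [2.687, 1.57, -0.205]
contact_force: [1.0, -1.4, 0.6]
width: 0.0854
t 2.25 tcp [0.5447 0.0374 0.3041] az 14.3 w 0.0854 j1,6 [-2. 73.] F [ 1.  -1.4  0.6]
delta [12.41 -2.54 -2.84] twist [ 0.3 -0.  -0. ]
```

View pics/w1.png

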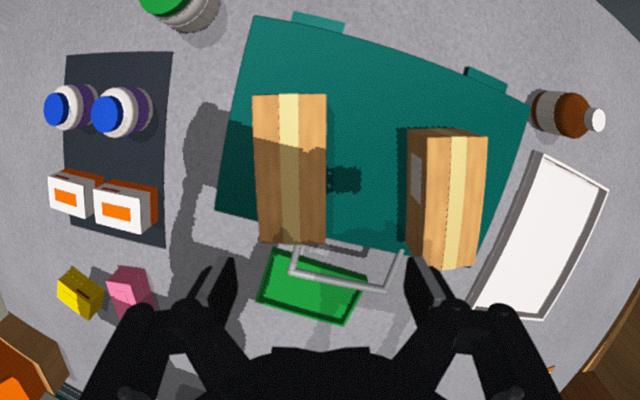

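The wrist view shows both packs on the lid (left one 290,170, right one 450,195) and the left one parallel to the view axis, so the azimuth is right.

```bash
python3 -m handwheel '{"twist":[[0,0,0],[0,0,0],[0,0,0]],"delta_pos":[[0,0,0],[0,0,0],[0,0,0]],"claw":[1,1,1]}'
python3 -c "
from h import *
go(566,69,180,14)
save('top','top1.png'); save('wrist','w1.png')
for p in [(253,95),(326,94),(326,243),(259,240)]: print(atz('wrist',p,.146).round(4))"
```

```text
time: 2.72
tool_pos: [0.5434, 0.0343, 0.3041]
ee_rot: [2.052, 1.571, -0.841]
contact_force: [-0.4, 0.3, 0.4]
width: 0.0853
t 2.73 tcp [0.5434 0.0343 0.3041] az 14.2 w 0.0853 j1,6 [-3. 73.] F [-0.4  0.3  0.4]
delta [12.41 -2.81 -3.04] twist [ 0.2 -0.  -0. ]
[0.615  0.1029 0.146 ]
[0.6277 0.0511 0.146 ]
[0.513  0.0213 0.146 ]
[0.5015 0.0758 0.146 ]
```

View pics/w1.png

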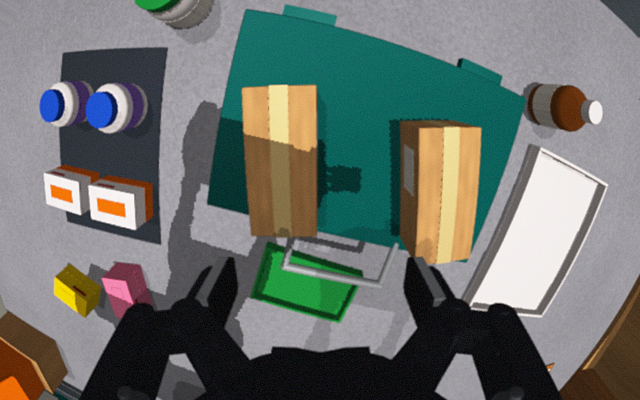

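The view is now steady: left pack's top at corners (242,87), (316,85), (317,237), (250,237).

```bash
python3 -c "
from h import *
P=np.array([atz('wrist',p,.146)[:2]*1000 for p in [(242,87),(316,85),(317,237),(250,237)]]);print(cv2.minAreaRect(P.astype(np.float32)))
P=np.array([atz('wrist',p,.146)[:2]*1000 for p in [(415,128),(480,128),(472,260),(408,263)]]);print(cv2.minAreaRect(P.astype(np.float32)))
print(atz('wrist',(289,268),.083),atz('wrist',(386,283),.083))
"
```

```text
((567.3510131835938, 71.23731994628906), (120.47154998779297, 55.76706314086914), 13.97357177734375)
((573.2857055664062, -67.21076965332031), (120.71306610107422, 63.8682746887207), 17.720172882080078)
[0.4414547  0.04356529 0.083     ] [ 0.44755741 -0.06809249  0.083     ]
```

```bash
python3 -m handwheel '{"twist":[[0,0,0],[0,0,0],[0,0,0],[0,0,0],[0,0,0],[0,0,0],[0,0,0],[0,0,0]],"delta_pos":[[0,-2.9,-3.1],[0,-2.9,-3.1],[4,-2.9,-3.1],[8,-2.9,-3.1],[11,-2.9,-3.1],[12.4,-2.9,-3.1],[12.4,-2.9,-3.1],[12.4,-2.9,-3.1]],"claw":[1,1,1,1,1,1,1,1]}' 40
python3 -m handwheel '{"twist":[[0,0,0],[0,0,0],[0,0,0],[0,0,0],[0,0,0],[0,0,0]],"delta_pos":[[0,0,0],[0,0,0],[0,0,0],[0,0,0],[0,0,0],[0,0,0]],"claw":[0,0,0,0,0,0]}' 40
python3 -c "
from h import *
go(567,70,350,14)
save('wrist','w2.png')"
```

```text
time: 3.82
tool_pos: [0.5672, 0.0709, 0.181]
ee_rot: [2.895, 1.569, 0.003]
contact_force: [1.0, -0.4, -0.8]
width: 0.0856
time: 4.58
tool_pos: [0.567, 0.0711, 0.1807]
ee_rot: [2.915, 1.57, 0.023]
contact_force: [-1.6, 0.8, 8.6]
width: 0.0546
t 4.58 tcp [0.567  0.0711 0.1807] az 14.3 w 0.0546 j1,6 [ 1. 77.] F [-1.6  0.8  8.6]
delta [-16.93   0.12   0.  ] twist [ 0.3 -0.1 -0. ]
```

View pics/w2.png

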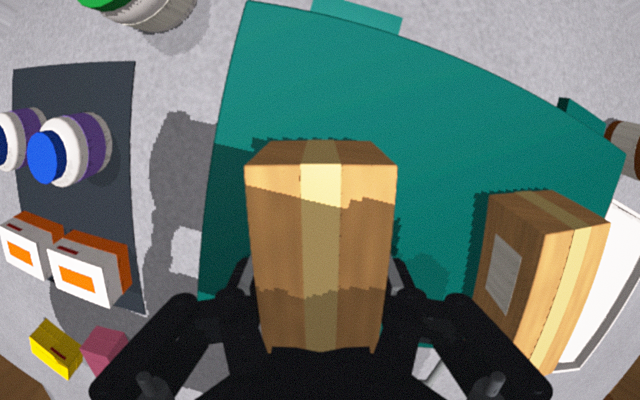

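```bash
python3 -m handwheel '{"twist":[[0,0,0],[0,0,0],[0,0,0],[0,0,0],[0,0,0],[0,0,0]],"delta_pos":[[-2,0,0],[-6,0,0],[-10,0,0],[-14,0,0],[-17,0,0],[-17,0,0]],"claw":[0,0,0,0,0,0]}'
python3 -c "
from h import *
go(517,-386,350,0)"
```

```text
time: 5.38
tool_pos: [0.5672, 0.0711, 0.3519]
ee_rot: [2.91, 1.567, 0.018]
contact_force: [0.3, 0.1, -4.5]
width: 0.0546
t 5.38 tcp [0.5672 0.0711 0.3519] az 14.3 w 0.0546 j1,6 [ 1. 77.] F [ 0.3  0.1 -4.5]
delta [ 0.17 43.05 16.17] twist [14.3 -0.2 -0. ]
```

```bash
python3 -m handwheel '{"twist":[[0,0,0],[2,0,0],[5,0,0],[8,0,0],[11,0,0],[14.3,0,0],[14.3,0,0],[14.3,0,0],[14.3,0,0],[14.3,0,0],[14.3,0,0],[14.3,0,0]],"delta_pos":[[0.2,4,1.5],[0.2,9,3.4],[0.2,14,5.3],[0.2,19,7.1],[0.2,24,9],[0.2,29,10.9],[0.2,34,12.8],[0.2,39,14.6],[0.2,43,16.2],[0.2,43,16.2],[0.2,43,16.2],[0.2,43,16.2]],"claw":[0,0,0,0,0,0,0,0,0,0,0,0]}'
python3 -c "
from h import *
go(517,-386,101,0)
save('wrist','w3.png')"
```

```text
time: 6.88
tool_pos: [0.5161, -0.3845, 0.3473]
ee_rot: [-0.876, 1.57, 2.267]
contact_force: [-0.1, 0.4, -3.5]
width: 0.0548
t 6.88 tcp [ 0.5161 -0.3845  0.3473] az 0.1 w 0.0548 j1,6 [-42.  48.] F [-0.1  0.4 -3.5]
delta [24.63  0.17 -0.11] twist [0.1 0.  0. ]
```

View pics/w3.png

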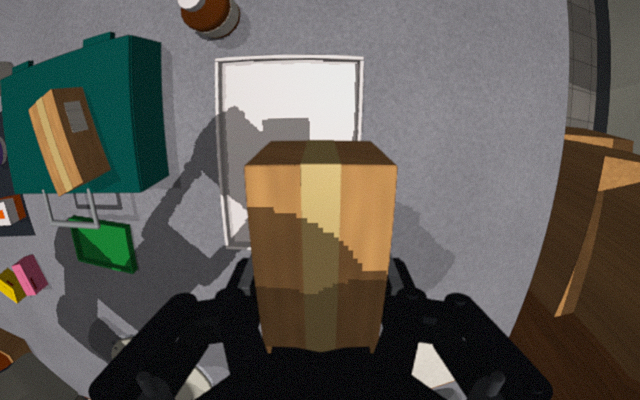

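The pack hangs over the tray's right half; tray's far rim runs (216,58)–(362,57), right wall down to about (358,140).

```bash
python3 -c "
from h import *
for p in [(216,58),(362,57),(224,247)]: print(atz('wrist',p,.025).round(4))"
python3 -m handwheel '{"twist":[[0,0,0],[0,0,0],[0,0,0],[0,0,0],[0,0,0],[0,0,0],[0,0,0],[0,0,0],[0,0,0]],"delta_pos":[[3,0.1,0],[8,0.1,0],[13,0.1,0],[18,0.1,0],[21,0.1,0],[23,0.1,0],[24,0.1,0],[24.6,0.1,0],[24.6,0.1,0]],"claw":[0,0,0,0,0,0,0,0,0]}'
```

```text
[ 0.6549 -0.2512  0.025 ]
[ 0.6507 -0.4362  0.025 ]
[ 0.3889 -0.2424  0.025 ]
time: 8.05
tool_pos: [0.5162, -0.3866, 0.1022]
ee_rot: [2.385, 1.57, -0.756]
contact_force: [0.0, 0.5, -3.3]
width: 0.0545
```

```bash
python3 -m handwheel '{"twist":[[0,0,0],[0,0,0],[0,0,0],[0,0,0],[0,0,0]],"delta_pos":[[0.2,0,0],[0.2,0,0],[0.2,0,0],[0.2,0,0],[0.2,0,0]],"claw":[0,0,0.85,0.85,0.85]}'
python3 -m handwheel '{"twist":[[0,0,0],[0,0,0],[0,0,0],[0,0,0],[0,0,0],[0,0,0],[0,0,0]],"delta_pos":[[-1,0,0],[-4,0,0],[-9,0,0],[-14,0,0],[-19,0,0],[-25,0,0],[-25,0,0]],"claw":[0.85,0.85,0.85,0.85,1,1,1]}'
python3 -c "
from h import *
save('wrist','w4.png')
P=np.array([atz('wrist',p,.146)[:2]*1000 for p in [(415,128),(480,128),(472,260),(408,263)]])
go(573,-68,350,17.4)"
```

```text
time: 8.68
tool_pos: [0.5161, -0.3867, 0.1001]
ee_rot: [2.383, 1.57, -0.759]
contact_force: [-0.6, -0.4, -0.2]
width: 0.0728
time: 9.55
tool_pos: [0.517, -0.3875, 0.3558]
ee_rot: [2.404, 1.562, -0.737]
contact_force: [-0.5, -0.8, -0.9]
width: 0.0854
t 9.6 tcp [ 0.5164 -0.3869  0.3528] az 0.0 w 0.0856 j1,6 [-42.  48.] F [-0.5  0.3 -0.4]
delta [  0.2  -31.89  -5.67] twist [-17.4  -0.2  -0.2]
```

View pics/w4.png

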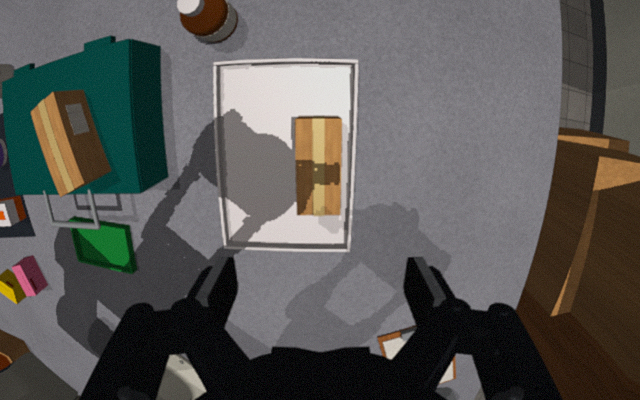

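Pack 1 lies flat in the tray at (318,165), parallel to the walls. Now the second pack.

```bash
python3 -m handwheel '{"twist":[[-2,0,0],[-4,0,0],[-7,0,0],[-10,0,0],[-13,0,0],[-17.4,0,0],[-17.4,0,0],[-17.4,0,0],[-17.4,0,0],[-17.4,0,0]],"delta_pos":[[0,-5,-0.9],[0,-10,-1.8],[0,-15,-2.7],[0,-20,-3.6],[0,-25,-4.5],[0,-30,-5.4],[0.2,-31.9,-5.7],[0.2,-31.9,-5.7],[0.2,-31.9,-5.7],[0.2,-31.9,-5.7]],"claw":[1,1,1,1,1,1,1,1,1,1]}'
python3 -c "
from h import *
save('wrist','w5.png')
go(573,-68,180,17.4)"
```

```text
time: 10.85
tool_pos: [0.5728, -0.0688, 0.3478]
ee_rot: [0.288, 1.571, -2.551]
contact_force: [-0.4, -0.1, -0.1]
width: 0.0854
t 10.9 tcp [ 0.5728 -0.0687  0.3478] az 17.3 w 0.0852 j1,6 [-13.  60.] F [-0.2 -1.3  0.7]
delta [16.78 -0.06 -0.04] twist [-0.1  0.  -0. ]
```

View pics/w5.png

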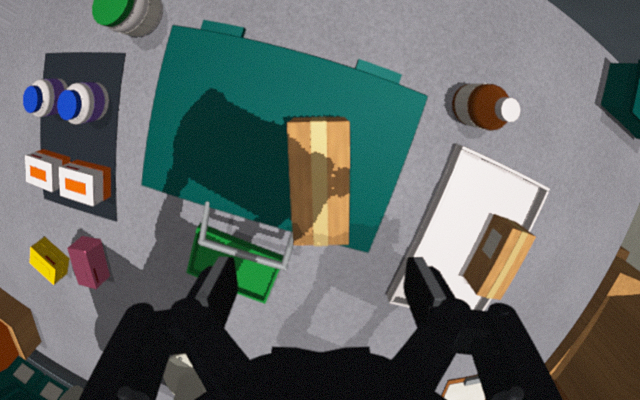

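The second pack stands centred under the gripper (320,180), aligned with the jaws.

```bash
python3 -m handwheel '{"twist":[[0,0,0],[0,0,0],[0,0,0],[0,0,0],[0,0,0],[0,0,0],[0,0,0]],"delta_pos":[[4,-0.1,0],[8,-0.1,0],[12,-0.1,0],[15,-0.1,0],[16.8,-0.1,0],[16.8,-0.1,0],[16.8,-0.1,0]],"claw":[1,1,1,1,1,1,1]}'
python3 -m handwheel '{"twist":[[0,0,0],[0,0,0],[0,0,0],[0,0,0],[0,0,0],[0,0,0]],"delta_pos":[[0,0,0],[0,0,0],[0,0,0],[0,0,0],[0,0,0],[0,0,0]],"claw":[0,0,0,0,0,0]}' 40
python3 -c "
from h import *
go(567,70,350,14)"
python3 -m handwheel '{"twist":[[0,0,0],[0,0,0],[0,0,0],[0,0,0],[0,0,0],[0,0,0]],"delta_pos":[[-2,0,0],[-6,0,0],[-10,0,0],[-14,0,0],[-17,0,0],[-17,0,0]],"claw":[0,0,0,0,0,0]}'
python3 -c "
from h import *
go(517,-294,350,0)"
```

```text
time: 11.78
tool_pos: [0.573, -0.0671, 0.1807]
ee_rot: [2.633, 1.57, -0.206]
contact_force: [0.2, 0.2, 0.7]
width: 0.0854
time: 12.52
tool_pos: [0.5729, -0.0667, 0.1808]
ee_rot: [2.565, 1.569, -0.273]
contact_force: [-1.5, -0.6, 8.6]
width: 0.0547
t 12.53 tcp [ 0.5729 -0.0667  0.1808] az 17.4 w 0.0547 j1,6 [-13.  60.] F [-1.5 -0.6  8.6]
delta [-16.93 -13.21  -3.55] twist [ 3.4 -0.1 -0. ]
time: 13.28
tool_pos: [0.5732, -0.0667, 0.3521]
ee_rot: [2.62, 1.567, -0.218]
contact_force: [-0.1, -0.4, -3.6]
width: 0.0545
t 13.28 tcp [ 0.5732 -0.0667  0.3521] az 17.4 w 0.0545 j1,6 [-13.  60.] F [-0.1 -0.4 -3.6]
delta [ 0.21 20.   12.17] twist [17.4 -0.2 -0.1]
```

```bash
python3 -m handwheel '{"twist":[[2,0,0],[5,0,0],[9,0,0],[13,0,0],[17.4,0,0],[17.4,0,0],[17.4,0,0],[17.4,0,0],[17.4,0,0]],"delta_pos":[[0,4,2.4],[0,8,4.8],[0,12,7.2],[0,16,9.6],[0.2,20,12.2],[0.2,20,12.2],[0.2,20,12.2],[0.2,20,12.2],[0.2,20,12.2]],"claw":[0,0,0,0,0,0,0,0,0]}'
python3 -c "
from h import *
go(517,-294,100,0)"
```

```text
time: 14.4
tool_pos: [0.5163, -0.2932, 0.3478]
ee_rot: [-0.845, 1.571, 2.298]
contact_force: [-0.2, -0.5, -3.0]
width: 0.0547
t 14.4 tcp [ 0.5163 -0.2932  0.3478] az 0.1 w 0.0547 j1,6 [-35.  55.] F [-0.2 -0.5 -3. ]
delta [24.78  0.09 -0.07] twist [0.1 0.  0. ]
```

```bash
python3 -m handwheel '{"twist":[[0,0,0],[0,0,0],[0,0,0],[0,0,0],[0,0,0],[0,0,0],[0,0,0],[0,0,0],[0,0,0],[0,0,0]],"delta_pos":[[3,0,0],[8,0,0],[13,0,0],[18,0,0],[21,0,0],[23,0,0],[24,0,0],[24.8,0,0],[24.8,0,0],[24.8,0,0]],"claw":[0,0,0,0,0,0,0,0,0,0]}'
python3 -m handwheel '{"twist":[[0,0,0],[0,0,0],[0,0,0],[0,0,0]],"delta_pos":[[0,0,0],[0,0,0],[0,0,0],[0,0,0]],"claw":[0,0.85,0.85,0.85]}'
python3 -m handwheel '{"twist":[[0,0,0],[0,0,0],[0,0,0],[0,0,0],[0,0,0],[0,0,0],[0,0,0]],"delta_pos":[[-1,0,0],[-4,0,0],[-9,0,0],[-14,0,0],[-19,0,0],[-25,0,0],[-25,0,0]],"claw":[0.85,0.85,0.85,0.85,0.85,0.7,0.7]}'
python3 -c "
from h import *
save('wrist','w6.png')
go(442,-7,250,-90)"
```

```text
time: 15.65
tool_pos: [0.5163, -0.2941, 0.1004]
ee_rot: [2.5, 1.57, -0.641]
contact_force: [-0.5, -0.3, -3.1]
width: 0.0551
time: 16.15
tool_pos: [0.5161, -0.2941, 0.1]
ee_rot: [2.557, 1.571, -0.585]
contact_force: [0.5, -0.0, 0.2]
width: 0.0727
time: 17.02
tool_pos: [0.5171, -0.2947, 0.3556]
ee_rot: [2.525, 1.562, -0.616]
contact_force: [0.4, -0.9, -1.0]
width: 0.0597
t 17.07 tcp [ 0.5164 -0.2942  0.3528] az 0.0 w 0.0601 j1,6 [-35.  55.] F [ 0.6  0.3 -0.8]
delta [ 10.17 -28.75   7.48] twist [90.  -0.3  0.1]
```

View pics/w6.png

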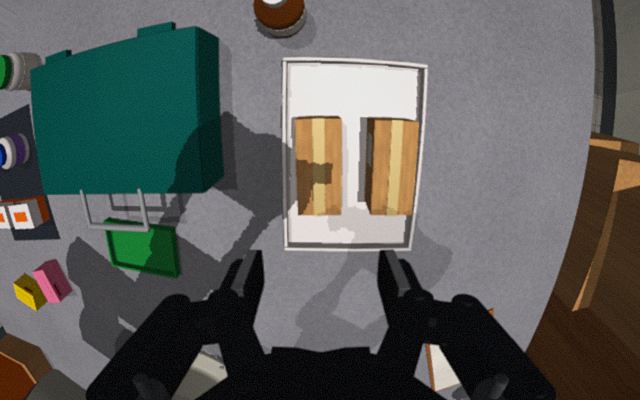

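Both packs lie in the tray (318,165 and 392,165), upright and clear of the walls. Next: the bar, with jaws along x.

```bash
python3 -m handwheel '{"twist":[[-9,0,0],[-18,0,0],[-27,0,0],[-36,0,0],[-45,0,0],[-54,0,0],[-63,0,0],[-72,0,0],[-81,0,0],[-90,0,0],[-90,0,0],[-90,0,0]],"delta_pos":[[1,-3,1],[2,-7,2],[3,-11,3],[4,-15,4],[5,-19,5],[7,-23,6],[9,-27,7],[10,-28.7,7.5],[10,-28.7,7.5],[10,-28.7,7.5],[10,-28.7,7.5],[10,-28.7,7.5]],"claw":[0.6,0.6,0.6,0.6,0.6,0.6,0.6,0.6,0.6,0.6,0.6,0.6]}'
python3 -c "
from h import *
save('wrist','w7.png'); save('top','top2.png')
go(442,-7,137,90)"
```

```text
time: 18.58
tool_pos: [0.4407, -0.007, 0.2497]
ee_rot: [-1.72, 1.57, 2.989]
contact_force: [-0.0, -0.5, -0.1]
width: 0.051
t 18.68 tcp [ 0.4409 -0.0071  0.2498] az 89.9 w 0.0515 j1,6 [-9. -9.] F [-0.8  0.1  0.2]
delta [ 1.128e+01  1.100e-01 -1.000e-02] twist [-0.1 -0.   0. ]
```

View pics/w7.png

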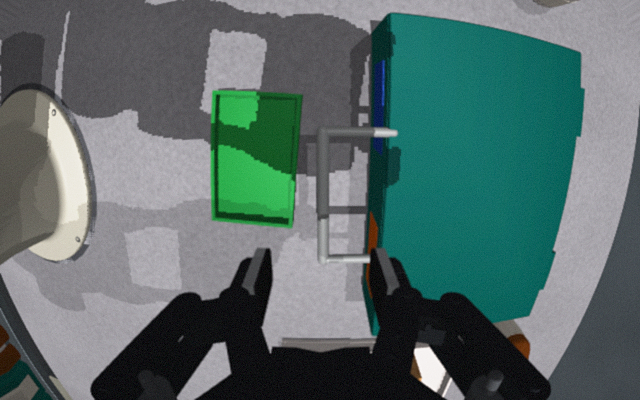

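View pics/top2.png

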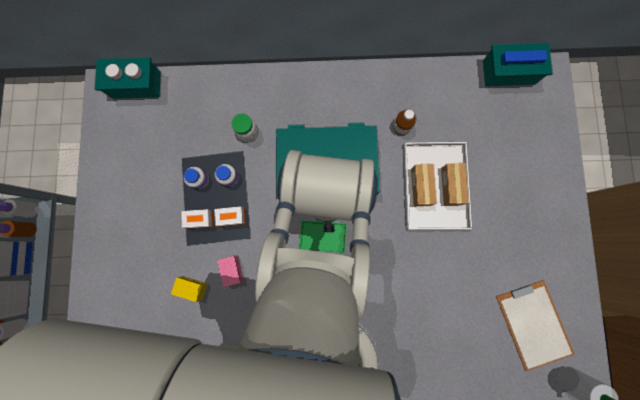

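Bar runs (321,132)–(322,258) in the wrist view, between the fingers.

```bash
python3 -c "
from h import *
for p in [(321,132),(322,258)]: print(atz('wrist',p,.083).round(4))"
python3 -m handwheel '{"twist":[[0,0,0],[0,0,0],[0,0,0],[0,0,0],[0,0,0],[0,0,0]],"delta_pos":[[4,0.2,0],[7,0.2,0],[9.5,0.2,0],[11.1,0.2,0],[11.1,0.2,0],[11.1,0.2,0]],"claw":[0.6,0.6,0.6,0.6,0.6,0.6]}'
python3 -m handwheel '{"twist":[[0,0,0],[0,0,0],[0,0,0],[0,0,0],[0,0,0],[0,0,0]],"delta_pos":[[0,0,0],[0,0,0],[0,0,0],[0,0,0],[0,0,0],[0,0,0]],"claw":[0,0,0,0,0,0]}' 40
python3 -c "
from h import *
go(692,-7,387,90)"
```

```text
[0.4422 0.0484 0.083 ]
[ 0.4429 -0.0603  0.083 ]
time: 19.42
tool_pos: [0.4432, -0.0071, 0.1394]
ee_rot: [1.443, 1.57, -0.129]
contact_force: [-0.1, 0.2, 0.7]
width: 0.0509
time: 20.18
tool_pos: [0.4426, -0.007, 0.1393]
ee_rot: [-1.412, 1.57, -2.982]
contact_force: [-3.7, -0.8, 9.9]
width: 0.0085
t 20.18 tcp [ 0.4426 -0.007   0.1393] az 90.0 w 0.0085 j1,6 [-9. -9.] F [-3.7 -0.8  9.9]
delta [-2.478e+01  2.493e+01  1.000e-02] twist [0. 0. 0.]
```

```bash
python3 -m handwheel '{"twist":[[0,0,0],[0,0,0],[0,0,0],[0,0,0],[0,0,0],[0,0,0],[0,0,0],[0,0,0],[0,0,0],[0,0,0],[0,0,0],[0,0,0]],"delta_pos":[[-1.74,0.06,0],[-4.34,0.38,0],[-6.89,0.97,0],[-9.37,1.82,0],[-11.74,2.93,0],[-13.98,4.27,0],[-16.07,5.85,0],[-17.98,7.63,0],[-19.7,9.61,0],[-21.2,11.75,0],[-22.47,14.04,0],[-22.47,14.04,0]],"claw":[0,0,0,0,0,0,0,0,0,0,0,0]}' 40
python3 -c "
from h import *
go(722,-7,388,90)"
```

```text
time: 21.68
tool_pos: [0.5842, -0.0069, 0.3662]
ee_rot: [1.431, 1.568, -0.14]
contact_force: [-12.6, 1.0, 28.1]
width: 0.0081
t 21.68 tcp [ 0.5842 -0.0069  0.3662] az 90.0 w 0.0081 j1,6 [-7. -7.] F [-12.6   1.   28.1]
delta [-2.140e+00  1.379e+01  1.000e-02] twist [ 0.   0.  -0.1]
```

```bash
python3 -m handwheel '{"twist":[[0,0,0],[0,0,0],[0,0,0],[0,0,0],[0,0,0],[0,0,0],[0,0,0],[0,0,0],[0,0,0],[0,0,0]],"delta_pos":[[-0.18,-0.09,0],[-1.22,2.34,0],[-1.98,4.86,0],[-2.49,7.45,0],[-2.71,10.08,0],[-2.75,11.4,0],[-2.67,12.72,0],[-2.54,14,0],[-2.54,14,0],[-2.54,14,0]],"claw":[0,0,0,0,0,0,0,0,0,0]}' 40
python3 -c "
from h import *
go(722,-7,388,90)
save('wrist','w8.png')
save('scene','s8.png')"
```

```text
time: 22.92
tool_pos: [0.723, -0.0069, 0.3888]
ee_rot: [-1.743, 1.571, 2.969]
contact_force: [1.1, 0.1, -2.1]
width: 0.0085
t 22.93 tcp [ 0.723  -0.0069  0.3888] az 90.0 w 0.0085 j1,6 [-5. -5.] F [ 1.1  0.1 -2.1]
delta [ 0.08 -0.1   0.01] twist [ 0. -0.  0.]
```

View pics/s8.png

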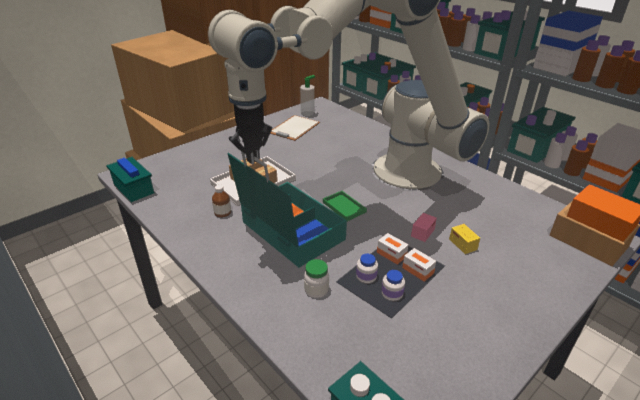

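The lid stands open past upright with the bar in the fingers (245,160). Release and rise.

```bash
python3 -m handwheel '{"twist":[[0,0,0],[0,0,0],[0,0,0],[0,0,0],[0,0,0],[0,0,0],[0,0,0],[0,0,0]],"delta_pos":[[0,0,0],[0,0,0],[0,0,0],[-3,0,0],[-6,0,0],[-9,0,0],[-10,0,0],[-10,0,0]],"claw":[0.4,0.4,0.4,0.4,0.4,0.4,0.4,0.4]}' 40
python3 -c "
from h import *
save('wrist','w9.png');save('top','t9.png')
go(432,391,350,90)"
```

```text
time: 24.02
tool_pos: [0.7235, -0.007, 0.4888]
ee_rot: [1.476, 1.57, -0.094]
contact_force: [0.5, -1.2, -0.2]
width: 0.0341
t 24.12 tcp [ 0.7233 -0.0069  0.4874] az 90.0 w 0.0343 j1,6 [-5. -5.] F [-0.2  0.2 -0.5]
delta [ 13.81 -29.09 -39.8 ] twist [ 0.  -0.   0.1]
```

View pics/w9.png

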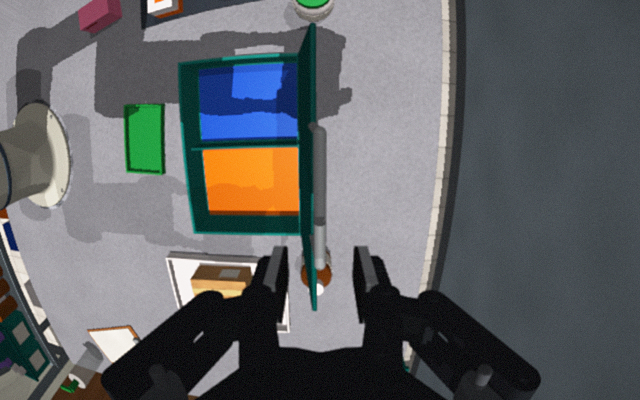

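View pics/t9.png

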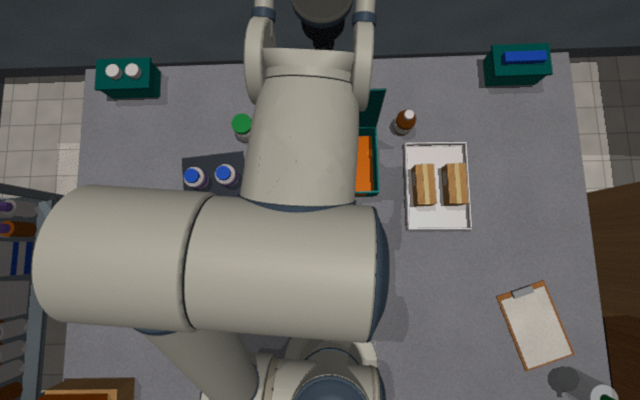

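The lid stands by itself with both compartments empty (blue 250,100; orange 250,180). Now over to the cartons on the mat.

```bash
python3 -m handwheel '{"twist":[[0,0,0],[0,0,0],[0,0,0],[0,0,0],[0,0,0],[0,0,0],[0,0,0],[0,0,0],[0,0,0],[0,0,0],[0,0,0],[0,0,0]],"delta_pos":[[0,-3,-4],[0,-7,-8],[0,-11,-12],[0,-15,-16],[0,-19,-20],[2,-23,-24],[6,-27,-28],[10,-28.7,-29.8],[13,-28.7,-29.8],[13.7,-28.7,-29.8],[13.7,-28.7,-29.8],[13.7,-28.7,-29.8]],"claw":[1,1,1,1,1,1,1,1,1,1,1,1]}' 40
python3 -c "
from h import *
save('wrist','w10.png')
go(436,291,350,92.8)"
```

```text
time: 25.62
tool_pos: [0.437, 0.2909, 0.353]
ee_rot: [2.049, 1.569, 0.478]
contact_force: [0.3, 0.8, -0.2]
width: 0.0855
t 25.68 tcp [0.4369 0.2909 0.353 ] az 90.0 w 0.0853 j1,6 [27. 27.] F [ 0.1  0.3 -0.1]
delta [ 0.3  -0.1  -0.01] twist [-2.8 -0.  -0.1]
```

View pics/w10.png

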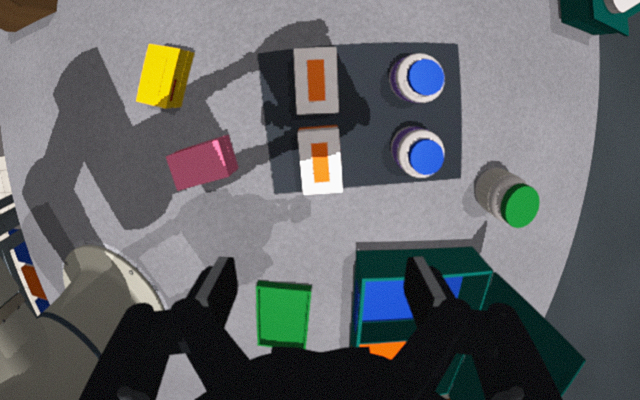

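White/orange cartons at (320,160) and (316,80) on the mat are the ones meant; pink (200,162) and yellow (165,77) look-alikes stand off the mat. Crop to confirm and measure.

```bash
python3 -c "
from h import *
im=cv2.imread('pics/w10.png'); cv2.imwrite('pics/c10.png',cv2.resize(im[35:205,260:460],None,fx=3.5,fy=3.5,interpolation=cv2.INTER_CUBIC))
for q in [[(299,135),(340,133),(343,192),(302,195)],[(294,49),(337,47),(338,113),(297,115)]]:
  P=np.array([atz('wrist',p,.052)[:2]*1000 for p in q]);print(cv2.minAreaRect(P.astype(np.float32)))
print(atz('wrist',(427,155),.072),atz('wrist',(426,77),.072))"
```

```text
((438.39459228515625, 291.07745361328125), (51.809715270996094, 75.8520278930664), 3.8164467811584473)
((434.10028076171875, 392.5155029296875), (50.19708251953125, 80.01850891113281), 2.173748016357422)
[0.56571585 0.30857144 0.072     ] [0.5595506  0.40109141 0.072     ]
```

View pics/c10.png

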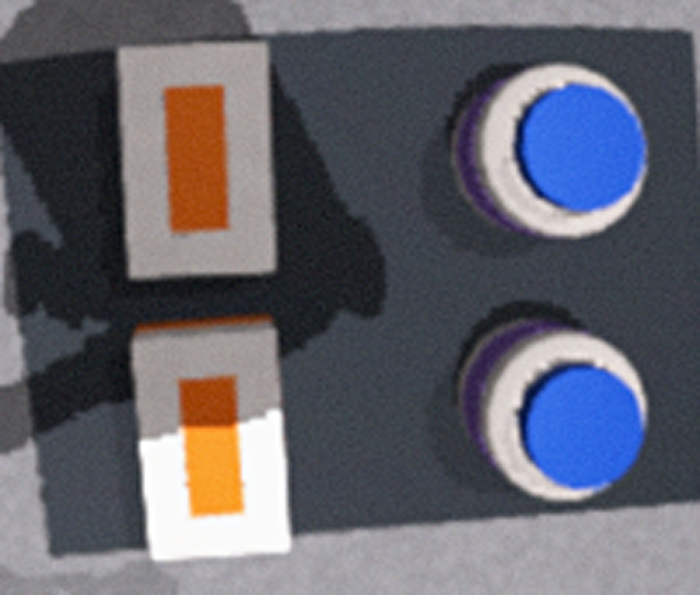

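```bash
python3 -m handwheel '{"twist":[[-2.8,0,0],[-2.8,0,0],[-2.8,0,0],[-2.8,0,0],[-2.8,0,0],[-2.8,0,0],[-2.8,0,0],[-2.8,0,0],[-2.8,0,0]],"delta_pos":[[3,0,0],[8,0,0],[13,0,0],[18,0,0],[22,0,0],[25,0,0],[26.4,0,0],[26.4,0,0],[26.4,0,0]],"claw":[1,1,1,1,1,1,1,1,1]}' 40
python3 -m handwheel '{"twist":[[0,0,0],[0,0,0],[0,0,0],[0,0,0],[0,0,0],[0,0,0]],"delta_pos":[[0,0,0],[0,0,0],[0,0,0],[0,0,0],[0,0,0],[0,0,0]],"claw":[0,0,0,0,0,0]}' 35
python3 -c "
from h import *
save('wrist','w11.png')
go(436,291,250,92.8)"
```

```text
time: 26.8
tool_pos: [0.437, 0.2913, 0.0891]
ee_rot: [2.004, 1.569, 0.482]
contact_force: [0.6, 0.1, -0.5]
width: 0.085
time: 27.55
tool_pos: [0.4366, 0.2911, 0.0888]
ee_rot: [1.961, 1.57, 0.44]
contact_force: [-1.6, -1.1, 12.2]
width: 0.0499
t 27.6 tcp [0.4366 0.2911 0.0888] az 92.8 w 0.0496 j1,6 [27. 24.] F [-0.8  0.  11.2]
delta [-16.12  -0.04   0.  ] twist [ 0.  -0.  -0.1]
```

View pics/w11.png

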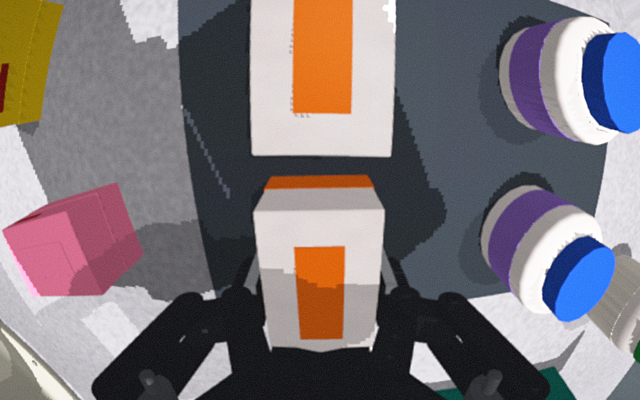

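```bash
python3 -m handwheel '{"twist":[[0,0,0],[0,0,0],[0,0,0],[0,0,0],[0,0,0],[0,0,0],[-5,0,0],[-12,0,0],[-20,0,0],[-28,0,0]],"delta_pos":[[-2,0,0],[-6,0,0],[-11,0,0],[-16,0,0],[-21,0,0],[-21,0,0],[-21,0,0],[-21,0,0],[-21,0,0],[-21,0,0]],"claw":[0,0,0,0,0,0,0,0,0,0]}' 35
python3 -c "
from h import *
go(634,-80.5,300,180)"
```

```text
time: 28.85
tool_pos: [0.4358, 0.2907, 0.2968]
ee_rot: [-1.632, 1.569, -2.66]
contact_force: [0.2, -0.0, -1.4]
width: 0.0497
t 28.85 tcp [0.4358 0.2907 0.2968] az 121.1 w 0.0497 j1,6 [27. -4.] F [ 0.2 -0.  -1.4]
delta [-0.32 -2.19 42.02] twist [-58.9  -0.1   0.1]
```

```bash
python3 -m handwheel '{"twist":[[-7,0,0],[-15,0,0],[-23,0,0],[-31,0,0],[-39,0,0],[-47,0,0],[-54,0,0],[-58.9,0,0],[-58.9,0,0],[-58.9,0,0],[-58.9,0,0],[-58.9,0,0]],"delta_pos":[[0,0,4],[0,0,9],[0,-0.5,14],[0,-1,19],[0,-1.3,24],[0,-1.6,29],[0,-2,34],[0,-2.1,39],[0,-2.2,42],[0,-2.2,42],[0,-2.2,42],[0,-2.2,42]],"claw":[0,0,0,0,0,0,0,0,0,0,0,0]}' 35
python3 -c "
from h import *
save('wrist','w12.png')
go(634,-80.5,92,180)"
```

```text
time: 30.35
tool_pos: [0.6321, -0.0801, 0.2977]
ee_rot: [2.771, 1.57, 2.767]
contact_force: [-0.4, 0.3, -1.8]
width: 0.0497
t 30.4 tcp [ 0.6322 -0.0801  0.2978] az 179.8 w 0.0494 j1,6 [ -13. -102.] F [ 1.1 -0.6 -0.8]
delta [20.58 -0.04  0.19] twist [-0.2 -0.  -0. ]
```

View pics/w12.png

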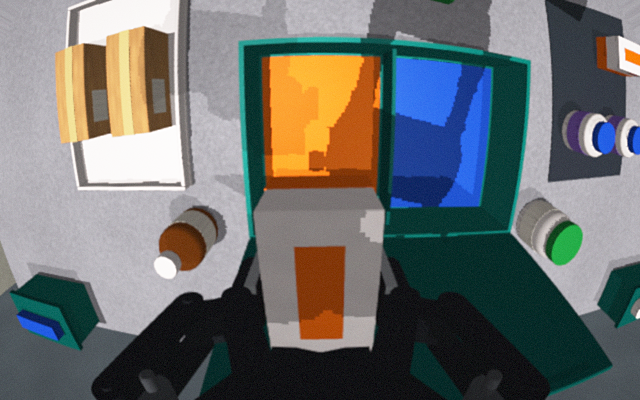

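The carton hangs over the orange compartment; tote's near rim corners at (240,42) and (530,62), divider at (388,55).

```bash
python3 -c "
from h import *
for p,z in [((240,42),.08),((530,62),.08),((510,232),.08),((388,52),.055),((384,190),.055)]: print(atz('wrist',p,z).round(4))"
```

```text
[ 0.4953 -0.1539  0.08  ]
[0.4958 0.1431 0.08  ]
[0.6912 0.1438 0.08  ]
[ 0.5027 -0.0123  0.055 ]
[ 0.6475 -0.0121  0.055 ]
```

```bash
python3 -m handwheel '{"twist":[[0,0,0],[0,0,0],[0,0,0],[0,0,0],[0,0,0],[0,0,0],[0,0,0],[0,0,0],[0,0,0]],"delta_pos":[[3,0,0.2],[7,0,0.2],[11,0,0.2],[15,0,0.2],[17.5,0,0.2],[19.5,0,0.2],[20.5,0,0.2],[20.5,0,0.2],[20.5,0,0.2]],"claw":[0,0,0,0,0,0,0,0,0]}' 35
python3 -c "
from h import *
go(634,-79.5,92,180)"
python3 -m handwheel '{"twist":[[0,0,0],[0,0,0],[0,0,0],[0,0,0]],"delta_pos":[[0,0,0],[0,0,0],[0,0,0],[0,0,0]],"claw":[0.85,0.85,0.85,0.85]}'
python3 -m handwheel '{"twist":[[0,0,0],[0,0,0],[0,0,0],[0,0,0],[0,0,0],[0,0,0],[0,0,0]],"delta_pos":[[-1,0,0],[-4,0,0],[-9,0,0],[-14,0,0],[-19,0,0],[-22,0,0],[-22,0,0]],"claw":[0.85,0.85,0.85,0.85,1,1,1]}'
python3 -c "
from h import *
save('wrist','w13.png');save('top','t13.png')
go(433,392,320,180)"
```

```text
time: 31.52
tool_pos: [0.6349, -0.0809, 0.0937]
ee_rot: [-0.175, 1.57, -0.18]
contact_force: [-0.3, -1.1, -2.4]
width: 0.0498
t 31.52 tcp [ 0.6349 -0.0809  0.0937] az 179.7 w 0.0498 j1,6 [ -13. -102.] F [-0.3 -1.1 -2.4]
delta [ 0.17  0.14 -0.09] twist [-0.3  0.1  0. ]
time: 32.02
tool_pos: [0.6346, -0.081, 0.093]
ee_rot: [-0.099, 1.571, -0.104]
contact_force: [-0.5, -0.8, 0.0]
width: 0.0727
time: 32.9
tool_pos: [0.6353, -0.0812, 0.3163]
ee_rot: [-0.215, 1.566, -0.22]
contact_force: [0.3, 0.5, -1.4]
width: 0.0852
t 33.0 tcp [ 0.6343 -0.081   0.3131] az 179.7 w 0.0852 j1,6 [ -13. -102.] F [-0.1  0.  -0.2]
delta [ -0.69  47.19 -20.37] twist [-0.3  0.   0. ]
```

View pics/w13.png

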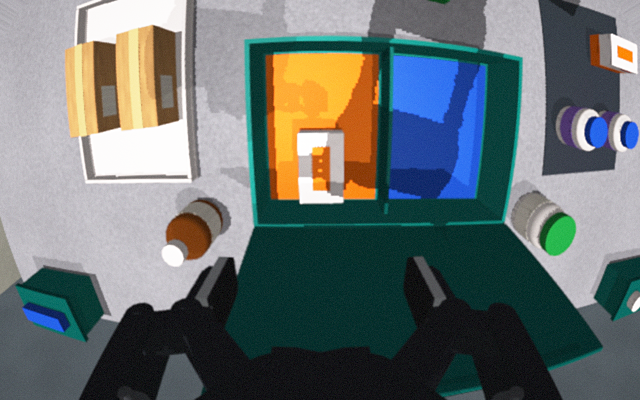

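The first carton stands in the orange compartment (320,165). Next the second one.

```bash
python3 -m handwheel '{"twist":[[8,0,0],[16,0,0],[24,0,0],[32,0,0],[40,0,0],[48,0,0],[56,0,0],[64,0,0],[72,0,0],[80,0,0],[87.5,0,0],[87.5,0,0]],"delta_pos":[[0,4,-1.7],[0,9,-4],[0,14,-6],[0,19,-8],[0,24,-10.4],[0,29,-12.5],[0,34,-15],[0,39,-17],[0,44,-19],[0,47.2,-20.4],[0,47.2,-20.4],[0,47.2,-20.4]],"claw":[1,1,1,1,1,1,1,1,1,1,1,1]}' 35
python3 -m handwheel '{"twist":[[0,0,0],[0,0,0]],"delta_pos":[[0,0,0],[0,0,0]],"claw":[1,1]}' 35
python3 -c "
from h import *
save('wrist','w14.png')
go(434,392,89,92.3)"
```

```text
time: 34.5
tool_pos: [0.4324, 0.392, 0.3119]
ee_rot: [-0.959, 1.569, -2.49]
contact_force: [0.5, -0.4, -0.5]
width: 0.0854
time: 34.75
tool_pos: [0.4331, 0.3915, 0.3128]
ee_rot: [-0.889, 1.57, -2.42]
contact_force: [-0.0, -0.3, -0.7]
width: 0.0857
t 34.8 tcp [0.4332 0.3916 0.3129] az 92.2 w 0.0852 j1,6 [36. 34.] F [ 0.1 -0.4 -0.7]
delta [22.39  0.09 -0.04] twist [-0.1  0.   0. ]
```

View pics/w14.png

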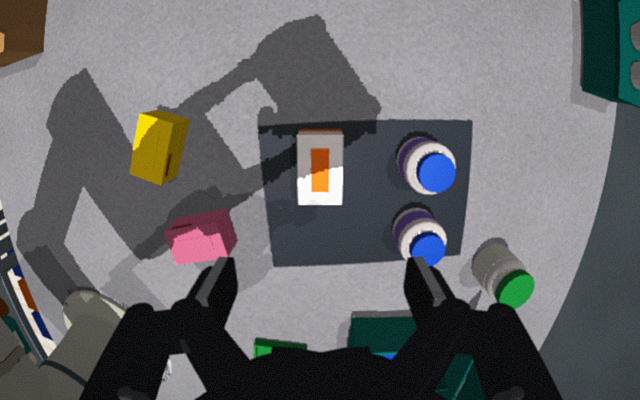

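The white/orange carton lies under the gripper (320,168), unmoved and aligned.

```bash
python3 -m handwheel '{"twist":[[0,0,0],[0,0,0],[0,0,0],[0,0,0],[0,0,0],[0,0,0],[0,0,0],[0,0,0]],"delta_pos":[[4,0,0],[9,0,0],[14,0,0],[18,0,0],[21,0,0],[22.4,0,0],[22.4,0,0],[22.4,0,0]],"claw":[1,1,1,1,1,1,1,1]}' 35
python3 -m handwheel '{"twist":[[0,0,0],[0,0,0],[0,0,0],[0,0,0],[0,0,0],[0,0,0]],"delta_pos":[[0,0,0],[0,0,0],[0,0,0],[0,0,0],[0,0,0],[0,0,0]],"claw":[0,0,0,0,0,0]}' 35
python3 -c "
from h import *
go(436,291,250,92.8)"
python3 -m handwheel '{"twist":[[0,0,0],[0,0,0],[0,0,0],[0,0,0],[0,0,0],[0,0,0],[-5,0,0],[-12,0,0],[-20,0,0],[-28,0,0]],"delta_pos":[[-2,0,0],[-6,0,0],[-11,0,0],[-16,0,0],[-21,0,0],[-21,0,0],[-21,0,0],[-21,0,0],[-21,0,0],[-21,0,0]],"claw":[0,0,0,0,0,0,0,0,0,0]}' 35
python3 -c "
from h import *
go(545,-80,300,180)"
```

```text
time: 35.8
tool_pos: [0.4335, 0.3924, 0.0901]
ee_rot: [2.174, 1.569, 0.642]
contact_force: [-0.5, 0.2, 0.2]
width: 0.0852
time: 36.55
tool_pos: [0.4332, 0.3922, 0.0897]
ee_rot: [2.166, 1.57, 0.634]
contact_force: [-0.9, -0.7, 9.4]
width: 0.0499
t 36.55 tcp [0.4332 0.3922 0.0897] az 92.2 w 0.0499 j1,6 [36. 34.] F [-0.9 -0.7  9.4]
delta [-16.03  -0.1   10.11] twist [-0.6 -0.  -0. ]
time: 37.8
tool_pos: [0.4325, 0.3917, 0.298]
ee_rot: [-1.467, 1.569, -2.506]
contact_force: [-1.0, -0.2, -0.9]
width: 0.0493
t 37.8 tcp [0.4325 0.3917 0.298 ] az 120.5 w 0.0493 j1,6 [36.  6.] F [-1.  -0.2 -0.9]
delta [ -0.17 -14.23  46.36] twist [-59.5  -0.    0.1]
```

```bash
python3 -m handwheel '{"twist":[[-6,0,0],[-12,0,0],[-19,0,0],[-26,0,0],[-33,0,0],[-40,0,0],[-47,0,0],[-54,0,0],[-59.5,0,0],[-59.5,0,0],[-59.5,0,0],[-59.5,0,0]],"delta_pos":[[0,-1.3,4.3],[0,-2.9,9.5],[0,-4.5,14.7],[0,-6,19.7],[0,-7.7,25],[0,-9.2,30],[0,-10.8,35.2],[0,-12.3,40],[0,-13.8,45],[0,-14.2,46.4],[0,-14.2,46.4],[0,-14.2,46.4]],"claw":[0,0,0,0,0,0,0,0,0,0,0,0]}' 35
python3 -m handwheel '{"twist":[[0,0,0],[0,0,0]],"delta_pos":[[0,0,0],[0,0,0]],"claw":[0,0]}' 35
python3 -c "
from h import *
save('wrist','w15.png')
go(545,-80,92.5,180)"
```

```text
time: 39.3
tool_pos: [0.5433, -0.0793, 0.2986]
ee_rot: [2.604, 1.57, 2.599]
contact_force: [-0.9, 0.8, -1.2]
width: 0.0501
time: 39.55
tool_pos: [0.5436, -0.0797, 0.299]
ee_rot: [0.716, 1.571, 0.712]
contact_force: [-0.7, -0.0, -1.2]
width: 0.0496
t 39.6 tcp [ 0.5437 -0.0798  0.2991] az 179.8 w 0.0495 j1,6 [ -15. -104.] F [-0.4  0.1 -1.3]
delta [ 2.066e+01 -2.000e-02  1.300e-01] twist [-0.2  0.  -0. ]
```

View pics/w15.png

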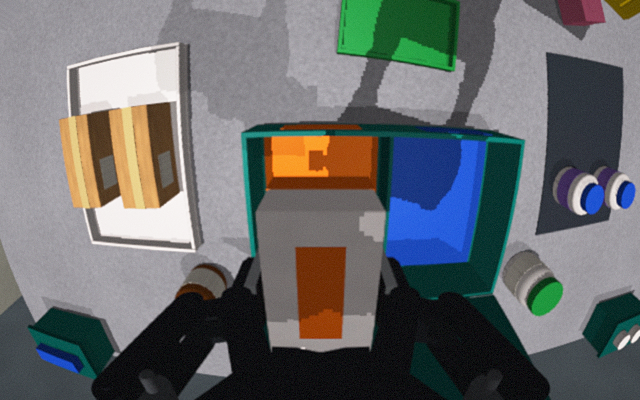

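```bash
python3 -m handwheel '{"twist":[[0,0,0],[0,0,0],[0,0,0],[0,0,0],[0,0,0],[0,0,0],[0,0,0],[0,0,0],[0,0,0]],"delta_pos":[[3,0,0.1],[7,0,0.1],[11,0,0.1],[15,0,0.1],[17.5,0,0.1],[19.5,0,0.1],[20.6,0,0.1],[20.6,0,0.1],[20.6,0,0.1]],"claw":[0,0,0,0,0,0,0,0,0]}' 35
python3 -m handwheel '{"twist":[[0,0,0],[0,0,0],[0,0,0],[0,0,0]],"delta_pos":[[0,0,0],[0,0,0],[0,0,0],[0,0,0]],"claw":[0.85,0.85,0.85,0.85]}'
python3 -m handwheel '{"twist":[[0,0,0],[0,0,0],[0,0,0],[0,0,0],[0,0,0],[0,0,0],[0,0,0]],"delta_pos":[[-1,0,0],[-4,0,0],[-9,0,0],[-14,0,0],[-19,0,0],[-22,0,0],[-22,0,0]],"claw":[0.85,0.85,0.85,0.85,1,1,1]}'
python3 -c "
from h import *
save('wrist','w16.png')
go(566,306,320,180)"
```

```text
time: 40.72
tool_pos: [0.545, -0.0804, 0.0933]
ee_rot: [-0.239, 1.57, -0.244]
contact_force: [0.8, -0.9, -0.0]
width: 0.0493
time: 41.22
tool_pos: [0.5448, -0.0804, 0.093]
ee_rot: [-0.148, 1.571, -0.153]
contact_force: [-0.2, 0.2, -0.0]
width: 0.0727
time: 42.1
tool_pos: [0.5454, -0.0806, 0.316]
ee_rot: [-0.245, 1.566, -0.25]
contact_force: [0.1, -0.1, -0.9]
width: 0.0851
t 42.15 tcp [ 0.5448 -0.0804  0.3143] az 179.7 w 0.0855 j1,6 [ -15. -104.] F [-0.1  0.6  0.2]
delta [-0.59 38.65  1.93] twist [-0.3  0.1  0. ]
```

View pics/w16.png

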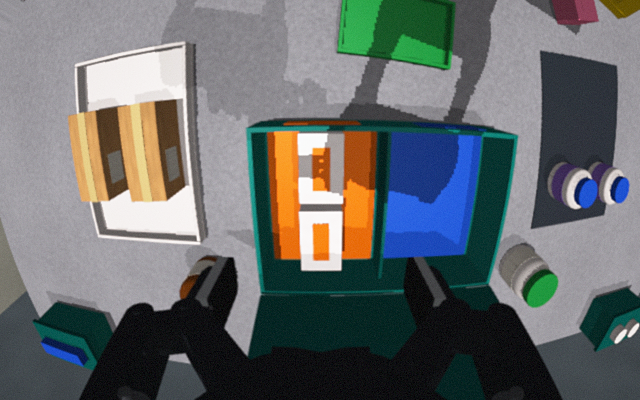

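Both cartons stand in the orange compartment (320,165 and 322,240). Now the nearer bottle.

```bash
python3 -m handwheel '{"twist":[[0,0,0],[0,0,0],[0,0,0],[0,0,0],[0,0,0],[0,0,0],[0,0,0],[0,0,0],[0,0,0],[0,0,0],[0,0,0]],"delta_pos":[[0,4,0],[0,9,0.3],[0,14,0.6],[0,19,0.9],[0,24,1.2],[0,29,1.5],[0,34,1.8],[0,38.6,1.9],[0,38.6,1.9],[0,38.6,1.9],[0,38.6,1.9]],"claw":[1,1,1,1,1,1,1,1,0.9,0.9,0.9]}' 35
python3 -c "
from h import *
save('wrist','w17.png')
go(566,306,89,180)"
```

```text
time: 43.52
tool_pos: [0.5656, 0.3044, 0.3127]
ee_rot: [-2.579, 1.57, -2.586]
contact_force: [0.8, -0.5, -0.8]
width: 0.0771
t 43.58 tcp [0.5657 0.3044 0.3129] az 179.6 w 0.0769 j1,6 [ 23. -67.] F [-0.4  0.4  0.8]
delta [22.39  0.17  0.03] twist [-0.4 -0.   0. ]
```

View pics/w17.png

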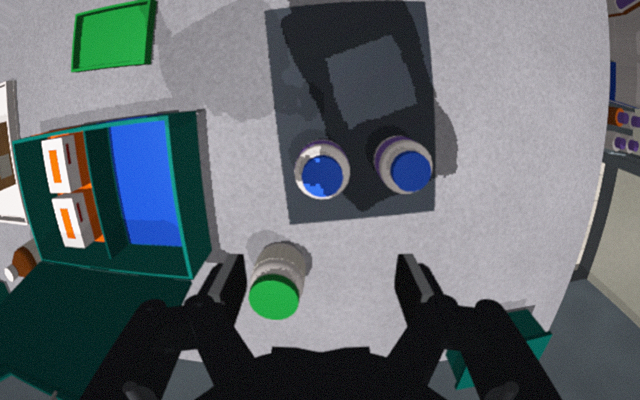

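Blue caps at (321,176) and (411,172); the jar with the green cap stays clear at (275,295).

```bash
python3 -c "
from h import *
for p in [(321,176),(411,172)]: print(atz('wrist',p,.072).round(4))
for p in [(275,300)]: print(atz('wrist',p,.09).round(4))"
```

```text
[0.565  0.3048 0.072 ]
[0.5605 0.4004 0.072 ]
[0.7102 0.2496 0.09  ]
```

```bash
python3 -m handwheel '{"twist":[[0,0,0],[0,0,0],[0,0,0],[0,0,0],[0,0,0],[0,0,0],[0,0,0],[0,0,0]],"delta_pos":[[4,0.1,0],[9,0.1,0],[14,0.1,0],[18,0.1,0],[21,0.1,0],[22.4,0.1,0],[22.4,0.1,0],[22.4,0.1,0]],"claw":[0.9,0.9,0.9,0.9,0.9,0.9,0.9,0.9]}' 35
python3 -m handwheel '{"twist":[[0,0,0],[0,0,0],[0,0,0],[0,0,0],[0,0,0]],"delta_pos":[[0,0,0],[0,0,0],[0,0,0],[0,0,0],[0,0,0]],"claw":[0,0,0,0,0]}' 35
python3 -c "
from h import *
save('wrist','w18.png')
go(436,291,250,92.8)"
python3 -m handwheel '{"twist":[[0,0,0],[0,0,0],[0,0,0],[0,0,0],[0,0,0],[0,0,0],[0,0,0]],"delta_pos":[[-2,0,0],[-6,0,0],[-11,0,0],[-16,0,0],[-22,0,0],[-22,0,0],[-22,0,0]],"claw":[0,0,0,0,0,0,0]}' 35
python3 -c "
from h import *
go(636,66.5,300,180)"
```

```text
time: 44.58
tool_pos: [0.5663, 0.3066, 0.0903]
ee_rot: [0.419, 1.569, 0.414]
contact_force: [0.2, 1.2, 0.4]
width: 0.077
time: 45.2
tool_pos: [0.5662, 0.3067, 0.0905]
ee_rot: [0.368, 1.569, 0.363]
contact_force: [-2.3, -1.3, 10.1]
width: 0.0611
t 45.25 tcp [0.5662 0.3067 0.0905] az 179.7 w 0.0611 j1,6 [ 23. -67.] F [-1.8  0.   9. ]
delta [-15.97  -1.62 -12.98] twist [86.9  0.1 -0.1]
time: 46.12
tool_pos: [0.5653, 0.3063, 0.3097]
ee_rot: [0.406, 1.57, 0.401]
contact_force: [-0.3, 0.5, -2.4]
width: 0.0606
t 46.12 tcp [0.5653 0.3063 0.3097] az 179.7 w 0.0606 j1,6 [ 23. -67.] F [-0.3  0.5 -2.4]
delta [  0.97 -23.95   7.19] twist [-0.3  0.  -0. ]
```

View pics/w18.png

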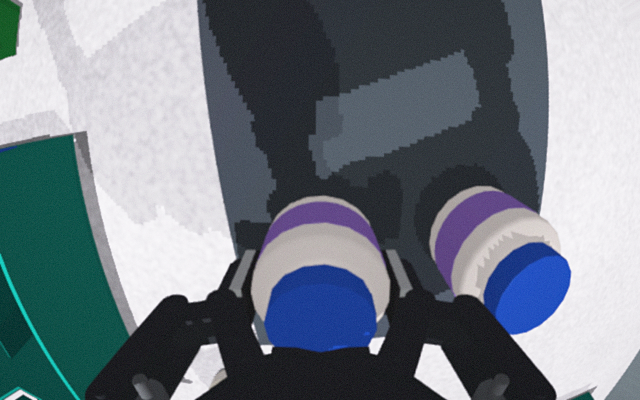

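```bash
python3 -m handwheel '{"twist":[[0,0,0],[0,0,0],[0,0,0],[0,0,0],[0,0,0],[0,0,0],[0,0,0],[0,0,0]],"delta_pos":[[0,-4,1.2],[0,-9,2.7],[0,-14,4.2],[0,-19,5.7],[0,-23.9,7.2],[0,-23.9,7.2],[0,-23.9,7.2],[0,-23.9,7.2]],"claw":[0,0,0,0,0,0,0,0]}' 35
python3 -c "
from h import *
save('wrist','w19.png')
go(636,67,94.3,180)"
```

```text
time: 47.12
tool_pos: [0.636, 0.0682, 0.3085]
ee_rot: [2.998, 1.57, 2.994]
contact_force: [0.2, -0.1, -0.9]
width: 0.0609
t 47.17 tcp [0.6361 0.0682 0.3087] az 179.8 w 0.061 j1,6 [  1. -89.] F [-0.  -0.4 -3. ]
delta [ 2.144e+01 -1.200e-01  1.000e-02] twist [-0.2 -0.  -0. ]
```

View pics/w19.png

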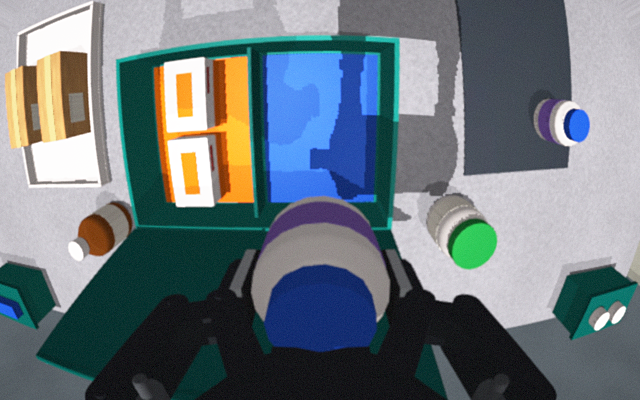

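The bottle hangs over the blue compartment (x-range 262–382 in the picture), and the last bottle stands on the mat (565,120). Lower and release.

```bash
python3 -m handwheel '{"twist":[[0,0,0],[0,0,0],[0,0,0],[0,0,0],[0,0,0],[0,0,0],[0,0,0],[0,0,0],[0,0,0]],"delta_pos":[[3,-0.1,0],[7,-0.1,0],[11,-0.1,0],[15,-0.1,0],[18,-0.1,0],[20.3,-0.1,0],[21.4,-0.1,0],[21.4,-0.1,0],[21.4,-0.1,0]],"claw":[0,0,0,0,0,0,0,0,0]}' 35
python3 -m handwheel '{"twist":[[0,0,0],[0,0,0],[0,0,0],[0,0,0]],"delta_pos":[[0,0,0],[0,0,0],[0,0,0],[0,0,0]],"claw":[0.9,0.9,0.9,0.9]}'
python3 -m handwheel '{"twist":[[0,0,0],[0,0,0],[0,0,0],[0,0,0],[0,0,0],[0,0,0],[0,0,0]],"delta_pos":[[-1,0,0],[-4,0,0],[-9,0,0],[-14,0,0],[-19,0,0],[-22,0,0],[-22,0,0]],"claw":[0.9,0.9,0.9,0.9,0.9,0.9,0.9]}'
python3 -c "
from h import *
save('wrist','w20.png')
go(560.5,400,320,180)"
```

```text
time: 48.3
tool_pos: [0.6368, 0.0664, 0.0956]
ee_rot: [0.048, 1.57, 0.044]
contact_force: [-0.6, -0.8, -1.3]
width: 0.0611
time: 48.8
tool_pos: [0.6365, 0.0661, 0.095]
ee_rot: [0.574, 1.571, 0.569]
contact_force: [-0.5, -0.6, 1.2]
width: 0.077
time: 49.68
tool_pos: [0.6372, 0.0662, 0.3183]
ee_rot: [0.023, 1.566, 0.018]
contact_force: [0.3, -0.1, -0.7]
width: 0.0771
t 49.73 tcp [0.6366 0.0661 0.3164] az 179.7 w 0.0771 j1,6 [  1. -89.] F [ 0.7 -1.5 -0. ]
delta [-0.38 33.35 -7.77] twist [-0.3  0.1 -0. ]
```

View pics/w20.png

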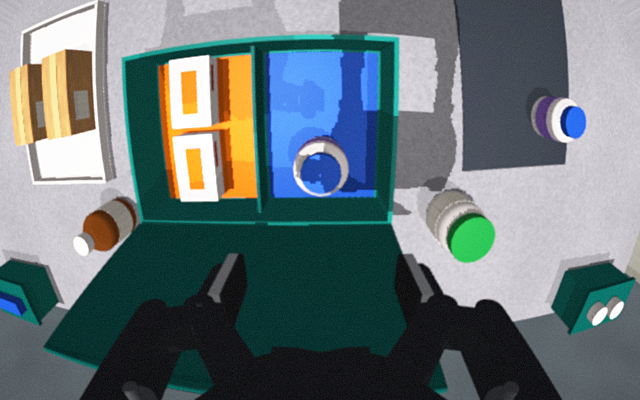

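The bottle stands upright in the blue compartment (321,168). On to the last one.

```bash
python3 -m handwheel '{"twist":[[0,0,0],[0,0,0],[0,0,0],[0,0,0],[0,0,0],[0,0,0],[0,0,0],[0,0,0],[0,0,0],[0,0,0]],"delta_pos":[[0,4,-1],[0,9,-2],[0,14,-3.2],[0,19,-4.4],[0,24,-5.6],[0,29,-6.8],[0,33.4,-7.8],[0,33.4,-7.8],[0,33.4,-7.8],[0,33.4,-7.8]],"claw":[0.9,0.9,0.9,0.9,0.9,0.9,0.9,1,1,1]}' 35
python3 -c "
from h import *
save('wrist','w21.png')
go(560.5,400,90,180)"
```

```text
time: 50.98
tool_pos: [0.5604, 0.3994, 0.3146]
ee_rot: [-2.382, 1.57, -2.388]
contact_force: [0.5, -0.9, -0.1]
width: 0.0854
t 51.02 tcp [0.5605 0.3994 0.3148] az 179.6 w 0.0854 j1,6 [ 31. -59.] F [-0.1  0.1 -0.5]
delta [2.248e+01 7.000e-02 1.000e-02] twist [-0.4 -0.   0. ]
```

View pics/w21.png

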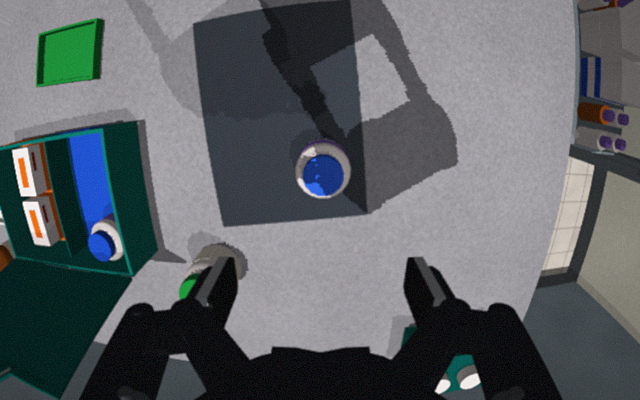

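The last bottle is centred under the gripper (322,173).

```bash
python3 -m handwheel '{"twist":[[0,0,0],[0,0,0],[0,0,0],[0,0,0],[0,0,0],[0,0,0],[0,0,0],[0,0,0]],"delta_pos":[[4,0.1,0],[9,0.1,0],[14,0.1,0],[18,0.1,0],[21,0.1,0],[22.5,0.1,0],[22.5,0.1,0],[22.5,0.1,0]],"claw":[1,1,1,1,1,1,1,1]}' 35
python3 -m handwheel '{"twist":[[0,0,0],[0,0,0],[0,0,0],[0,0,0],[0,0,0]],"delta_pos":[[0,0,0],[0,0,0],[0,0,0],[0,0,0],[0,0,0]],"claw":[0,0,0,0,0]}' 35
python3 -c "
from h import *
go(436,291,250,92.8)"
python3 -m handwheel '{"twist":[[0,0,0],[0,0,0],[0,0,0],[0,0,0],[0,0,0],[0,0,0],[0,0,0]],"delta_pos":[[-2,0,0],[-6,0,0],[-11,0,0],[-16,0,0],[-22,0,0],[-22,0,0],[-22,0,0]],"claw":[0,0,0,0,0,0,0]}' 35
python3 -c "
from h import *
go(549,66.5,310,180)"
```

```text
time: 52.02
tool_pos: [0.5608, 0.4017, 0.0914]
ee_rot: [0.535, 1.569, 0.53]
contact_force: [-0.1, -0.6, 0.7]
width: 0.0852
time: 52.65
tool_pos: [0.5606, 0.4018, 0.0912]
ee_rot: [0.556, 1.569, 0.551]
contact_force: [-0.9, -1.0, 7.5]
width: 0.0606
t 52.65 tcp [0.5606 0.4018 0.0912] az 179.7 w 0.0606 j1,6 [ 31. -59.] F [-0.9 -1.   7.5]
delta [-15.9  -11.13 -12.38] twist [86.9  0.  -0.1]
time: 53.52
tool_pos: [0.5598, 0.4013, 0.3106]
ee_rot: [0.597, 1.57, 0.592]
contact_force: [0.7, 0.5, -1.7]
width: 0.0607
t 53.52 tcp [0.5598 0.4013 0.3106] az 179.7 w 0.0607 j1,6 [ 31. -59.] F [ 0.7  0.5 -1.7]
delta [  0.05 -33.49  -0.91] twist [-0.3  0.  -0. ]
```

```bash
python3 -m handwheel '{"twist":[[0,0,0],[0,0,0],[0,0,0],[0,0,0],[0,0,0],[0,0,0],[0,0,0],[0,0,0],[0,0,0],[0,0,0]],"delta_pos":[[0,-4,0],[0,-9,-0.3],[0,-14,-0.4],[0,-19,-0.6],[0,-24,-0.8],[0,-29,-0.9],[0,-33.5,-0.9],[0,-33.5,-0.9],[0,-33.5,-0.9],[0,-33.5,-0.9]],"claw":[0,0,0,0,0,0,0,0,0,0]}' 35
python3 -c "
from h import *
save('wrist','w22.png')
go(549,67,95,180)"
```

```text
time: 54.78
tool_pos: [0.5492, 0.0675, 0.3095]
ee_rot: [2.975, 1.57, 2.971]
contact_force: [-0.4, 0.3, -1.6]
width: 0.0604
t 54.83 tcp [0.5493 0.0675 0.3096] az 179.8 w 0.0606 j1,6 [  1. -89.] F [-0.5 -0.4 -0.5]
delta [ 2.146e+01 -5.000e-02 -1.000e-02] twist [-0.2 -0.  -0. ]
```

View pics/w22.png

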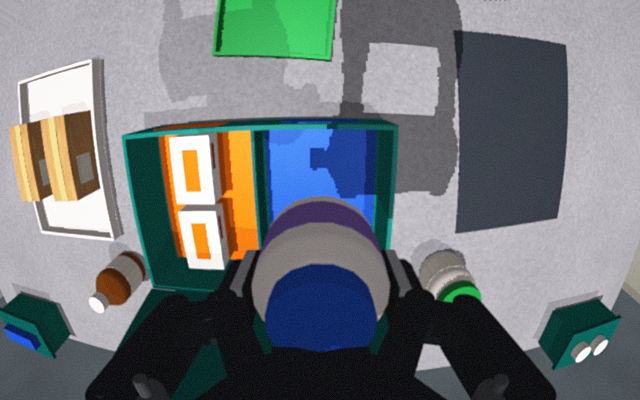

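Last bottle hangs over the near half of the blue compartment; mat is empty (510,130).

```bash
python3 -m handwheel '{"twist":[[0,0,0],[0,0,0],[0,0,0],[0,0,0],[0,0,0],[0,0,0],[0,0,0],[0,0,0],[0,0,0]],"delta_pos":[[3,0,0],[7,0,0],[11,0,0],[15,0,0],[18,0,0],[20.3,0,0],[21.4,0,0],[21.4,0,0],[21.4,0,0]],"claw":[0,0,0,0,0,0,0,0,0]}' 35
python3 -m handwheel '{"twist":[[0,0,0],[0,0,0],[0,0,0],[0,0,0]],"delta_pos":[[0,0,0],[0,0,0],[0,0,0],[0,0,0]],"claw":[0.9,0.9,0.9,0.9]}'
python3 -m handwheel '{"twist":[[0,0,0],[0,0,0],[0,0,0],[0,0,0],[0,0,0],[0,0,0],[0,0,0]],"delta_pos":[[-1,0,0],[-4,0,0],[-9,0,0],[-14,0,0],[-19,0,0],[-22,0,0],[-22,0,0]],"claw":[0.9,0.9,0.9,0.9,0.9,0.6,0.6]}'
python3 -c "
from h import *
save('wrist','w23.png')
go(723,-7,487,90)"
```

```text
time: 55.95
tool_pos: [0.5498, 0.0668, 0.0966]
ee_rot: [0.052, 1.57, 0.048]
contact_force: [-0.0, -0.4, 0.2]
width: 0.0609
time: 56.45
tool_pos: [0.5495, 0.0665, 0.0961]
ee_rot: [0.161, 1.571, 0.156]
contact_force: [0.7, 0.1, -0.3]
width: 0.0767
time: 57.32
tool_pos: [0.5501, 0.0666, 0.319]
ee_rot: [0.026, 1.566, 0.021]
contact_force: [-0.2, -0.1, -0.4]
width: 0.0513
t 57.38 tcp [0.5495 0.0666 0.3172] az 179.7 w 0.0513 j1,6 [  1. -89.] F [-0.6  0.6 -0.4]
delta [-16.94  -7.27  17.42] twist [89.7  0.1 -0.1]
```

View pics/w23.png

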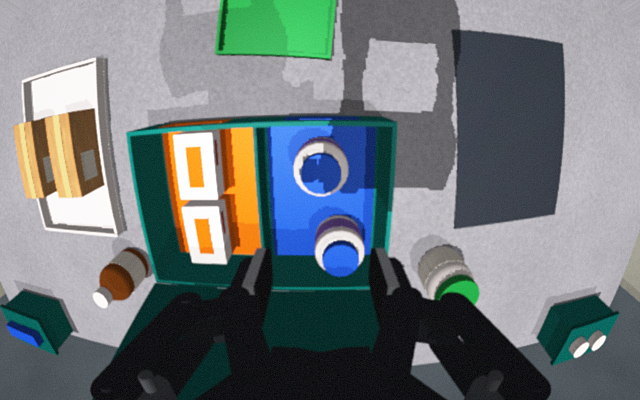

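All four items stand in their compartments (bottles 321,165 / 340,250; cartons 195,165 / 208,235). Back to the bar: up, turn, across.

```bash
python3 -m handwheel '{"twist":[[0,0,0],[9,0,0],[18,0,0],[27,0,0],[36,0,0],[45,0,0],[54,0,0],[63,0,0],[72,0,0],[81,0,0],[89.7,0,0],[89.7,0,0]],"delta_pos":[[-4,0,0],[-9,0,0],[-14,0,0],[-17,0,0],[-17,0,2],[-17,-2,5],[-17,-4,9],[-17,-6,13],[-17,-7.3,17.4],[-17,-7.3,17.4],[-17,-7.3,17.4],[-17,-7.3,17.4]],"claw":[0.6,0.6,0.6,0.6,0.6,0.6,0.6,0.6,0.6,0.6,0.6,0.6]}' 40
python3 -m handwheel '{"twist":[[0,0,0],[0,0,0]],"delta_pos":[[0,0,0],[0,0,0]],"claw":[0.6,0.6]}'
python3 -c "
from h import *
save('wrist','w24.png')
go(723,-7,389,90)"
```

```text
time: 58.88
tool_pos: [0.7231, -0.0074, 0.4846]
ee_rot: [-1.678, 1.569, 3.035]
contact_force: [-0.3, 0.6, 0.2]
width: 0.0514
time: 59.12
tool_pos: [0.723, -0.0072, 0.4858]
ee_rot: [-1.701, 1.571, 3.013]
contact_force: [0.2, 0.2, -0.2]
width: 0.0515
t 59.17 tcp [ 0.723  -0.0072  0.4859] az 90.1 w 0.0511 j1,6 [-5. -5.] F [-0.3 -0.4  0.1]
delta [ 9.69  0.   -0.02] twist [ 0.1 -0.   0. ]
```

View pics/w24.png

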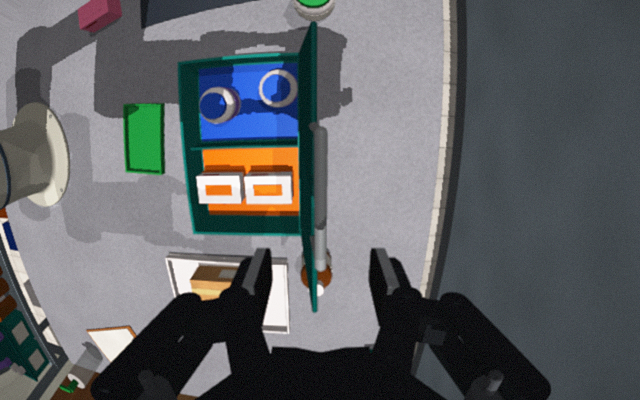

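```bash
python3 -m handwheel '{"twist":[[0,0,0],[0,0,0],[0,0,0],[0,0,0],[0,0,0],[0,0,0]],"delta_pos":[[4,0,0],[7,0,0],[9.6,0,0],[9.6,0,0],[9.6,0,0],[9.6,0,0]],"claw":[0.6,0.6,0.6,0.6,0.6,0.6]}' 30
python3 -m handwheel '{"twist":[[0,0,0],[0,0,0],[0,0,0],[0,0,0],[0,0,0],[0,0,0]],"delta_pos":[[0,0,0],[0,0,0],[0,0,0],[0,0,0],[0,0,0],[0,0,0]],"claw":[0,0,0,0,0,0]}' 30
python3 -m handwheel '{"twist":[[0,0,0],[0,0,0],[0,0,0],[0,0,0],[0,0,0],[0,0,0],[0,0,0],[0,0,0],[0,0,0],[0,0,0],[0,0,0],[0,0,0]],"delta_pos":[[0.12,-1.22,0],[-0.16,-3.86,0],[0.06,-6.48,0],[0.57,-9.06,0],[1.34,-11.58,0],[2.37,-14.01,0],[3.64,-16.31,0],[5.15,-18.46,0],[6.88,-20.45,0],[8.8,-22.25,0],[8.8,-22.25,0],[8.8,-22.25,0]],"claw":[0,0,0,0,0,0,0,0,0,0,0,0]}' 30
python3 -c "
from h import *
go(442.6,-7,139.3,90);save('wrist','w25.png')"
```

```text
time: 59.92
tool_pos: [0.7234, -0.0073, 0.3915]
ee_rot: [1.473, 1.569, -0.097]
contact_force: [0.4, 0.3, 0.1]
width: 0.0515
time: 60.68
tool_pos: [0.7231, -0.0073, 0.3903]
ee_rot: [1.458, 1.57, -0.112]
contact_force: [-1.3, -0.3, 5.3]
width: 0.0087
time: 62.18
tool_pos: [0.5002, -0.0074, 0.3021]
ee_rot: [-1.623, 1.569, 3.09]
contact_force: [-7.6, -0.9, 3.6]
width: 0.0083
t 62.17 tcp [ 0.5002 -0.0074  0.3021] az 90.0 w 0.0083 j1,6 [-8. -8.] F [-7.6 -0.9  3.6]
delta [16.29 -5.73 -0.04] twist [ 0.  -0.   0.1]
```

View pics/w25.png

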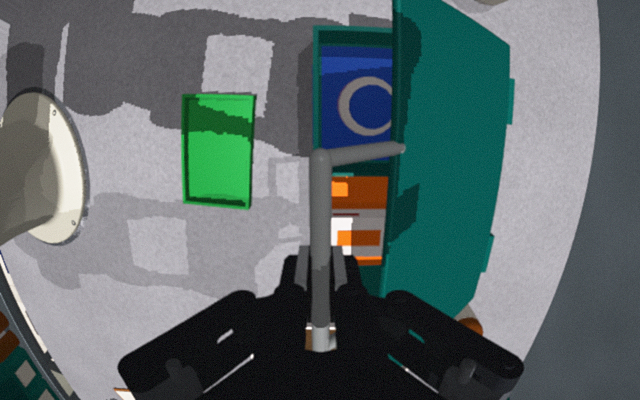

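```bash
python3 -m handwheel '{"twist":[[0,0,0],[0,0,0],[0,0,0],[0,0,0],[0,0,0],[0,0,0],[0,0,0],[0,0,0],[0,0,0],[0,0,0],[0,0,0]],"delta_pos":[[2.13,-1.54,0],[4.39,-2.89,0],[6.77,-4,0],[9.25,-4.86,0],[11.81,-5.45,0],[13.98,-5.73,0],[15.29,-5.8,0],[16,-5.82,0],[16.2,-5.82,0],[16.4,-5.82,0],[16.4,-5.82,0]],"claw":[0,0,0,0,0,0,0,0,0,0,0]}' 30
python3 -c "
from h import *
go(442.6,-7,139.3,90)"
```

```text
time: 63.6
tool_pos: [0.4426, -0.0074, 0.1393]
ee_rot: [1.392, 1.57, -0.179]
contact_force: [-9.9, 0.3, 28.9]
width: 0.0087
t 63.6 tcp [ 0.4426 -0.0074  0.1393] az 90.0 w 0.0087 j1,6 [-9. -9.] F [-9.9  0.3 28.9]
delta [-0.    0.   -0.04] twist [ 0.   0.  -0.1]
```

```bash
python3 -m handwheel '{"twist":[[0,0,0],[0,0,0],[0,0,0],[0,0,0],[0,0,0],[0,0,0],[0,0,0],[0,0,0],[0,0,0],[0,0,0]],"delta_pos":[[0,0,0],[0,0,0],[0,0,0],[-2,0,0],[-6,0,0],[-11,0,0],[-16,0,0],[-18,0,0],[-18,0,0],[-18,0,0]],"claw":[0.6,0.6,0.6,0.6,0.6,0.6,0.6,0.6,0.6,0.6]}' 30
python3 -c "
from h import *
save('wrist','w26.png');save('scene','s26.png')
go(442.6,-7,139.3,90)
print(models.landmark_of('lid_bar','wrist'),proj('wrist',(.442,-.006,.083)))"
```

```text
time: 64.85
tool_pos: [0.4421, -0.0073, 0.3172]
ee_rot: [-1.746, 1.57, 2.967]
contact_force: [0.1, 0.5, 0.4]
width: 0.0515
t 64.95 tcp [ 0.442  -0.0073  0.3169] az 90.0 w 0.0512 j1,6 [-9. -9.] F [ 0.3  0.2 -0.6]
delta [17.76  0.1  -0.02] twist [ 0.  -0.   0.1]
[{'at': [364.8, 333.1], 'score': 0.57}] [319.94709724 177.49750452]
```

View pics/w26.png

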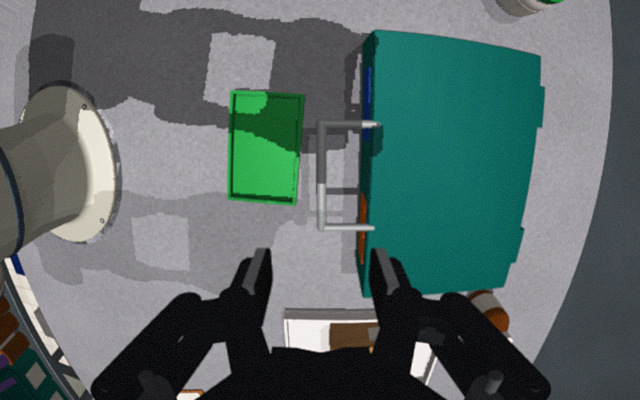

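View pics/s26.png

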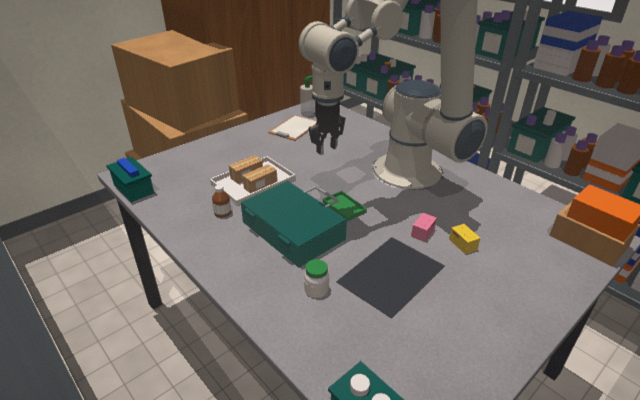

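Lid shut: bar at (321,125)–(321,228) in the wrist view, within 1–2 px of the shut prediction (320,177); the network's 365,333 is evidently a stray. Fine check of the lid height in the scene view before handing in.

```bash
python3 -c "
from h import *
im=cv2.imread('pics/s26.png'); im0=cv2.imread('pics/scene0.png')
f=lambda i:cv2.resize(i[170:265,230:380],None,fx=5,fy=5,interpolation=cv2.INTER_CUBIC)
a=f(im)
for th,col in ((0,(0,0,255)),(.05,(0,255,255))):
  for yy in (.144,-.156):
    for L in (.2,):
      p=proj('scene',(.6925-L*np.cos(th)-.003*np.sin(th),yy,.083+L*np.sin(th)+.003)); cv2.circle(a,tuple(int(v) for v in ((p-[230,170])*5)),3,col,-1)
  p=proj('scene',(.6925-.25*np.cos(th),.049,.083+.25*np.sin(th)));cv2.circle(a,tuple(int(v) for v in ((p-[230,170])*5)),3,col,-1)
cv2.imwrite('pics/c26.png',a)"
```

View pics/c26.png

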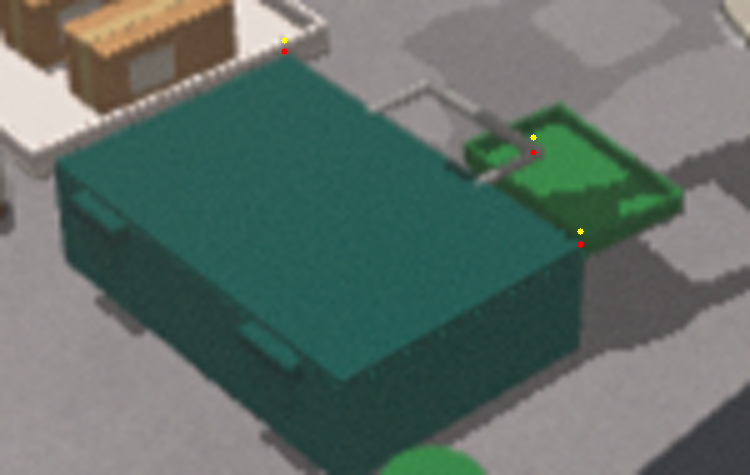

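The lid's edge and the bar lie on the red marks (angle 0), not the yellow ones (0.05 rad), so the lid is fully shut. Handing in.

```bash
python3 -c "
from h import *
print(env.finish_job(), readout.get_obs()['time'])"
```

```text
the job is handed in; nothing more can be done
the job is handed in; nothing more can be done
```

I handed the job in at about 65 s of the 210 s allowed; the hand-in gives no verdict. Both packs lie flat in the returns tray. I opened the lid, loaded both bottles into the blue compartment and both cartons into the orange one, and shut the lid again.

- **Loading:** The last pictures with the lid open showed all four items upright on the correct floors and the mat empty.
- **Lid:** After closing, its edge and bar matched the predicted position for 0 rad, and not the one for 0.05 rad. The bar pressed back with about 29 N at the stop, so the lid is down.
- **Bystanders:** The amber bottle, jar, counting tray and the pink and yellow look-alikes were not touched, and they looked unmoved in the last pictures. I did not measure their positions again.
- **Disagreement:** In the final wrist picture the network put the bar at (365, 333) with score 0.57. In the picture itself the bar was at (321, 177), where the shut position predicts it, so I disregarded the network's reading.

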